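# Load the ink tank into the carton marker and clamp it home

### The job

Load the carton marker on the stockroom bench: swing its half-open clamp right back, stand the small ribbed ink tank upright in the cradle with its rib in the slot of the cradle's front wall, then swing the clamp all the way down so that it presses the tank fully home. Leave the larger ink tank where it stands.

Things in the scene. Friction and masses are not known exactly. Their poses are not given: they have to be found in the camera images.
- tank_mid (a point): Centre (half-way up) of the small ink tank: upright block 56 mm long (x), 34 wide (y), 76 tall, black plastic, flat grey top, about 0.12 kg, loose, stands on the bench (centre 38 mm up). A grey rib 10 mm wide, 8 mm proud, runs the full height in the middle of its -x end. z up. Grip it across its 34 mm width, in its upper half, to clear the cradle's walls and the clamp.
- big_mid (a point): Centre of the larger ink tank, of the same materials, 90 x 50 x 60 mm, without a rib; it does not fit this cradle. Loose, stands on the bench near the small one (either way round); to be left alone.
- cradle_seat (a point): Centre of the cradle, on top of its sprung plate at rest, 34 mm above the bench; fixed to the marker. Axes of the marker: x from its front (robot side) to its back, y to its left, z up. The cradle is an open-topped well 60 mm (x) by 38 mm (y) inside; its 5 mm walls have flared tops ending 51 mm above the bench. A tank set down on the resting plate has its centre 38 mm above this point.
- rib_slot (a point): The 18 mm wide slot in the middle of the cradle's front wall (-x side), open at the top, for the tank's rib; point in the wall's middle, 32.5 mm in front of the cradle's centre, 51 mm above the bench. Axes of the marker: the tank goes in with its x along the marker's x.
- plate (a joint): How far the cradle's sprung plate is pressed down (m): 0 at rest, 0.008 when the tank is home (0.010 end stop). It bears the tank's weight without sinking (3 N), takes 7 N at 0.008, and springs back up unless the clamp holds the tank down.
- clamp_hinge (a point): Middle of the clamp's hinge axis (its y), fixed to the marker, 60 mm behind the cradle's centre, 110 mm above the bench; axes of the marker. Two fixed hinge posts, up to 123 mm high, stand at y = +-63 to 72 mm. The marker's housing behind the hinge is 86 mm high.
- clamp_bar (a point): Centre of the clamp's cross bar, its outer end: round steel 10 mm thick, along the marker's y, 130 mm from the hinge axis, clear over 100 mm between two flat side arms (y = +-56 mm). Parallel to it, 60 mm from the hinge axis, a 16 mm thick rubber roller spans the arms and bears on the tank's top.
- clamp (a joint): Clamp angle, rad: 0 = closed (end stop; arms level, pointing to the front, bar 110 mm above the bench), grows as the bar swings up and over to the back; end stop 1.9, leaning back past upright. Starts half-open over the cradle. The stiff hinge stays where it is left: 3 to 6 N at the bar to move it, 8 to 10 N over the last 0.13 rad of closing, when the roller pushes the tank down.
Things that resemble listed ones, but are neither listed nor needed, are in the scene too. What is shaped like the part that bears tank_mid but green is not meant.

How it is judged:
On the way:
1. the small tank stands upright in the cradle, down on the sprung plate, with the clamp swung back clear of it (horizontal distance between tank_mid and cradle_seat below 0.006 m and angle between tank_mid's own z axis and vertical below 0.12 rad and angle between the x axis of tank_mid and the x axis of cradle_seat, either way round below 0.12 rad and z of tank_mid in the frame of cradle_seat below 0.042 m and value of joint clamp above 0.5 rad), for 0.3 s.
At the end, for the whole second after the job is handed in: The clamp is closed to within 0.05 rad and stays so; the small tank stands in the cradle within 6 mm of its centre, upright and aligned with the marker within 0.12 rad, pressed home: its centre no more than 33 mm above cradle_seat (30 mm is home, 38 mm is unpressed) (horizontal distance between tank_mid and cradle_seat below 0.006 m and angle between tank_mid's own z axis and vertical below 0.12 rad and angle between the x axis of tank_mid and the x axis of cradle_seat, either way round below 0.12 rad and z of tank_mid in the frame of cradle_seat below 0.033 m and value of joint clamp below 0.05 rad); the robot touches nothing.
It fails at once if the larger ink tank is moved by more than 30 mm (distance of big_mid from where it was at the start of the episode above 0.03 m).
It also fails if it takes over 72 s, if anything falls off the work surface, if the arm or the gripper's body presses on something with over 40 N, if the wrist force passes 120 N, or if a joint passes its speed limit or range.

### The arm

A 6-joint arm with a two-finger parallel gripper is mounted at the origin on the work surface. World frame = base frame: x ahead of the robot, y to its left, z up, the work surface at z = 0. Lengths are in m, angles in rad, forces in N, time in s.
With the tool pointing down it reaches from about 0.425 to 0.95 m from the base axis. Payload 3.5 kg.
Tool frame: the origin (TCP) lies at the very end of the fingers, on their centre line; the grasp point (between the pads) lies ctrl.grip_point_offset behind it (ctrl.grip_point_offset is the distance from the TCP to the grasp point, in m); z points along the fingers, y is the direction in which the jaws open and shut (so a half turn about z gives the same grasp; the last joint's range is limited). The gripper opens to 85 mm and grips with 20 to 120 N. Pads are 22 mm wide; open, the fingers measure 114 mm over their backs; the gripper's body (76 mm by 85 mm) begins 54 mm behind the grasp point. The pads swing forward as they close: fully open they stand 13 mm farther back than shut.
Start: joints at [-1.447, 0.286, 1.577, -0, 1.279, -0.15], TCP at [0.183, -0.65, 0.211] pointing down, gripper open.
Joint ranges: [-2.77, 2.77], [-0.9, 2.22], [0.21, 2.48], [-1.53, 4.67], [0.24, 2.81], [-2.84, 2.84]. Speed limits (rad/s): [2.79, 2.79, 3.14, 3.14, 3.14, 3.14].

### API

Orientations are given as a unit quaternion [x, y, z, w].
In Python, from plant import telemetry, imaging, ticket, finder, ctrl gives the robot as it stands. The module is installed in compiled form; this text tells all that it offers.
- The arm moves only by the shell command python3 -m crank 'ROWS' [FORCE]. ROWS is JSON, a list of rows, each a list of 7 numbers: the shift along the tool's x, y, z scaled (see below), then the turn, a rotation vector about the tool's x, y, z scaled (see below), then the opening, from 0 (shut) to 1 (fully open). A call has 1 to 12 rows; each row is the pose to reach, as a shift and turn from the pose commanded when the call began, along the tool's axes at that moment; what a row does not reach only later rows make up. The controller multiplies each number of a shift by 0.15 m and each number of a turn by 90 degrees. A row lasts 1/10 s, in which the tool goes at most 50 mm and 8.59 degrees, less where a joint would pass 70% of its speed; a pose out of reach is approached as far as the arm can. A call with a number of a shift or a turn outside -1 to 1 is refused whole. A call with a gripper value outside its range is refused whole. The fingers move at their own pace and stop on an object; FORCE is the grip in N (left out, the last holds). Time passes only in rows, so rows that repeat a pose let the fingers close. It gives the time, the measured TCP pose, the force and the opening at its end, in the units of the state.
- telemetry.get_state(): the state, without advancing time (a new reading comes with each control period).
- imaging.read_camera(name): name is "scene" or "top"; returns a dict with "pixels" (400x640x3 uint8, red, green, blue), "vfov" (degrees; the focal length in pixels is half the picture's height over the tangent of half this angle, whatever the lens; pixels are square), "cx", "cy" (the principal point, pixels), "rvec" (rotation vector, rad) and "tvec" (3), from world to camera coordinates, as OpenCV has them. Camera axes: x right, y down, z forward; pixel columns grow to the right and rows downward; lengths in m; the calibration is good to about 2 mm. A picture is of the moment at which its call begins. There is no depth.
- ticket.sign_off(): hands the job in, once; it reports no verdict.
Trained networks look in a picture, given as the dict that the camera call returned (one of the last four; its "shot" number tells which), for a name from the list of things; names that differ only in an ending like _2 or _b are one class to them, and where a whole thing is asked for, a point or a joint stands for the part that bears it (a point fixed in the world has none). Each returns a list of dicts, best first, with "confidence" (0 to 1); they miss things now and then, are a little off and sometimes report something else, mostly with a low value. They report only what shows in the picture. A call takes as long as a camera call. They do not tell look-alikes from the thing itself.
- finder.masks_of(label, picture): "pixels" (400x640 bool, what is visible of it) and "extent" ([left, top, right, bottom] in pixels, round what is visible of it).
- finder.pinpoint(label, picture): "location" ([row, column] in pixels: a listed point, or the origin of a listed thing).
The state is a dict: "time": time; "qpos": joint angles; "dq": joint speeds; "joint_efforts": joint torques, N m; "eef_pos": TCP position; "tcp_rot": TCP orientation; "contact_force": force on the tool from outside, world axes, zero at the start; "wrist_torque": the same for the moment, N m; "opening": opening from 0.0 (shut) to 1.0 (fully open).
Only numpy, scipy, OpenCV 4.12 (cv2) and the standard library are available. Lean on these libraries where they do the work, as an engineer would, in place of code of your own. Each camera call takes 0.05 s, during which the arm holds its last target.

## Working session

There is one attempt and no reset: what is moved stays moved. The work goes in short steps, Python scripts to look and compute and a shell command to move; the robot and the scene stay as the last step left them, time stands still between calls to the robot, and variables do not carry over. Pictures are saved under pics/ and viewed, and the job is handed in when it is done.

```bash
mkdir -p pics; cat > h.py <<'E'
import numpy as np, cv2
from plant import telemetry, imaging, ticket, finder, ctrl
def save(p,name,crop=None,scale=1):
    im=p["pixels"]
    if crop: im=im[crop[1]:crop[3],crop[0]:crop[2]]
    im=cv2.resize(im,None,fx=scale,fy=scale,interpolation=cv2.INTER_CUBIC)
    cv2.imwrite("pics/"+name,im[:,:,::-1])
def cam(p):
    f=200/np.tan(np.radians(p["vfov"])/2)
    K=np.array([[f,0,p["cx"]],[0,f,p["cy"]],[0,0,1]])
    R=cv2.Rodrigues(np.array(p["rvec"],float))[0]
    return K,R,np.array(p["tvec"],float)
def ray(p,rc):
    K,R,t=cam(p)
    d=R.T@np.linalg.solve(K,[rc[1],rc[0],1.]); o=-R.T@t
    return o,d
def atz(p,rc,z):
    o,d=ray(p,rc); return o+d*(z-o[2])/d[2]
def proj(p,X):
    K,R,t=cam(p); c=K@(R@np.array(X,float)+t); return c[1]/c[2],c[0]/c[2]
E
python3 - <<'E'
from h import *
s=telemetry.get_state(); print(s['eef_pos'],s['tcp_rot'],s['opening'],ctrl.grip_point_offset)
P={n:imaging.read_camera(n) for n in ("scene","top")}
for n,p in P.items():
    save(p,n+"0.png"); print(n,p["vfov"],-cam(p)[1].T@cam(p)[2])
    for l in "tank_mid big_mid cradle_seat rib_slot clamp_hinge clamp_bar".split():
        print(l,[(np.round(r["location"],1).tolist(),round(r["confidence"],2)) for r in finder.pinpoint(l,p)[:4]])
        if l in("tank_mid","big_mid"): print('  m',[(r["extent"],round(r["confidence"],2)) for r in finder.masks_of(l,p)[:4]])
E
```

```text
[ 0.18246237 -0.64914461  0.20922261] [ 9.90644736e-01  1.36461053e-01  2.65176730e-05 -1.17803599e-03] 1.001617185068097 0.0187
scene 47.135989068810474 [ 1.02498306 -0.44057966  0.8425763 ]
tank_mid [([287.2, 273.8], 0.9), ([245.0, 296.2], 0.69)]
  m [([284.2, 217.9, 310.7, 262.6], 0.91), ([258.8, 265.7, 288.5, 307.6], 0.81)]
big_mid [([239.3, 231.2], 0.68)]
  m [([208.8, 216.0, 255.1, 265.8], 0.56)]
cradle_seat [([203.1, 346.5], 0.91)]
rib_slot [([193.7, 337.0], 0.81)]
clamp_hinge [([194.6, 372.4], 0.9)]
clamp_bar [([142.3, 345.5], 0.75)]
top 56.570520667290936 [ 0.42283455 -0.02613865  0.82047901]
tank_mid [([167.3, 398.1], 0.86), ([198.2, 352.7], 0.8)]
  m [([338.7, 181.0, 369.2, 205.5], 0.83), ([381.2, 149.1, 416.6, 187.7], 0.6)]
big_mid [([242.4, 398.5], 0.89)]
  m [([382.7, 219.3, 419.0, 267.9], 0.89)]
cradle_seat [([198.1, 278.8], 0.71)]
rib_slot [([210.4, 279.5], 0.6)]
clamp_hinge [([159.7, 271.5], 0.83)]
clamp_bar []
```

View pics/scene0.png

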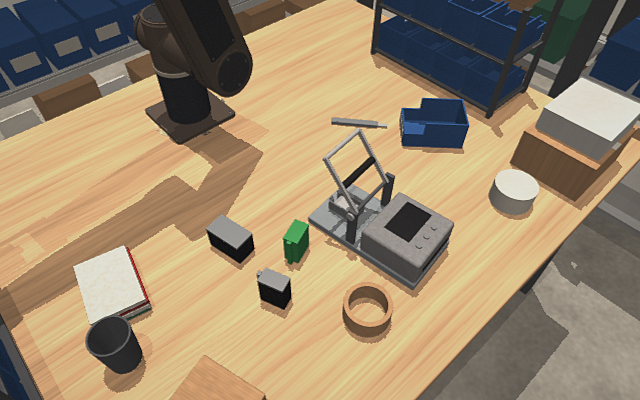

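View pics/top0.png

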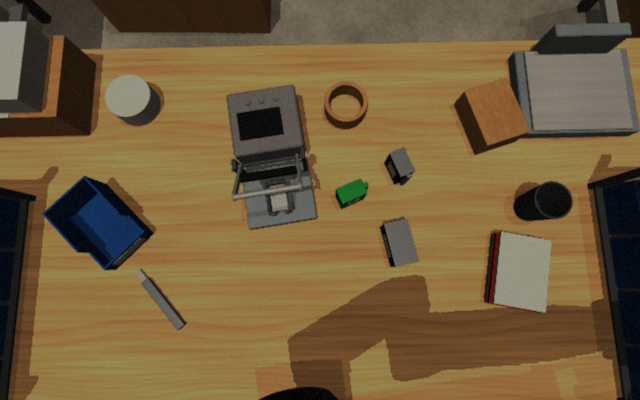

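```bash
python3 - <<'E'
from h import *
P={n:imaging.read_camera(n) for n in ("scene","top")}
save(P["scene"],"scrop.png",(190,120,450,330),3); save(P["top"],"tcrop.png",(240,120,440,280),4)
def tri(a,b):
    A=[];B=[]
    for n,rc in (("scene",a),("top",b)):
        o,d=ray(P[n],rc); d/=np.linalg.norm(d); M=np.eye(3)-np.outer(d,d);A.append(M);B.append(M@o)
    X=np.linalg.lstsq(np.vstack(A),np.hstack(B),rcond=None)[0]; return np.round(X,4), [np.round(np.subtract(proj(P[n],X),rc),1) for n,rc in (("scene",a),("top",b))]
print('A',tri((287.2,273.8),(167.3,398.1)),tri((287.2,273.8),(198.2,352.7)))
print('B',tri((245,296.2),(167.3,398.1)),tri((245,296.2),(198.2,352.7)))
print('big',tri((239.3,231.2),(242.4,398.5)))
print('seat',tri((203.1,346.5),(198.1,278.8)));print('slot',tri((193.7,337),(210.4,279.5)));print('hinge',tri((194.6,372.4),(159.7,271.5)))
print(atz(P["scene"],(142.3,345.5),.2))
E
```

```text
A (array([ 0.6294, -0.1889,  0.0365]), [array([ 0. , -0.1]), array([-0. , -0.1])]) (array([ 0.5746, -0.1222, -0.1024]), [array([-2.1, 11.3]), array([5.1, 9.3])])
B (array([ 0.6192, -0.1501,  0.1324]), [array([  0.6, -12.9]), array([ -7.5, -10.4])]) (array([ 0.5692, -0.0856,  0.019 ]), [array([ 0.3, -2.2]), array([-1.2, -1.9])])
big (array([ 0.4684, -0.182 ,  0.0258]), [array([ 0. , -0.8]), array([-0.4, -0.7])])
seat (array([0.5682, 0.072 , 0.0357]), [array([ 0.2, -0.9]), array([-0.5, -0.8])])
slot (array([0.5396, 0.0689, 0.0468]), [array([ 0.2, -0.7]), array([-0.5, -0.7])])
hinge (array([0.6318, 0.0778, 0.1142]), [array([ 0.4, -1.6]), array([-1. , -1.5])])
[0.54303509 0.08349101 0.2       ]
```

View pics/scrop.png

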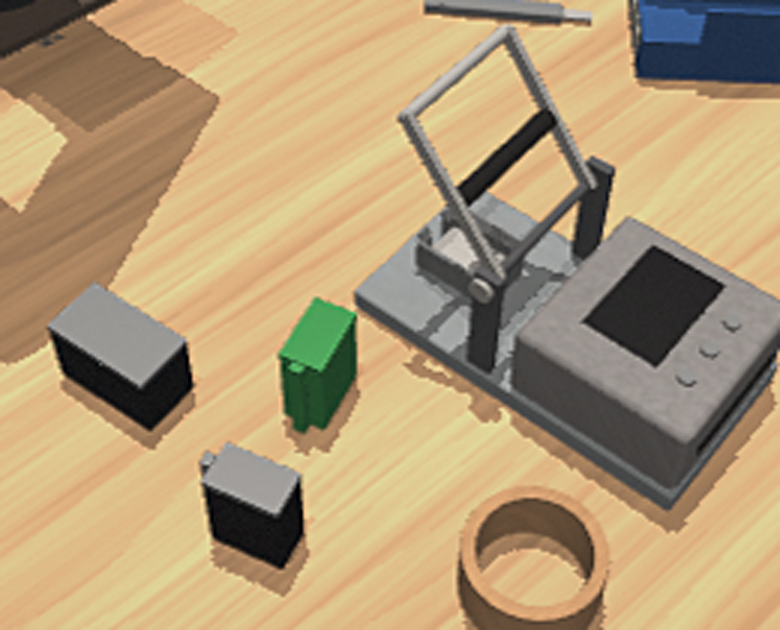

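View pics/tcrop.png

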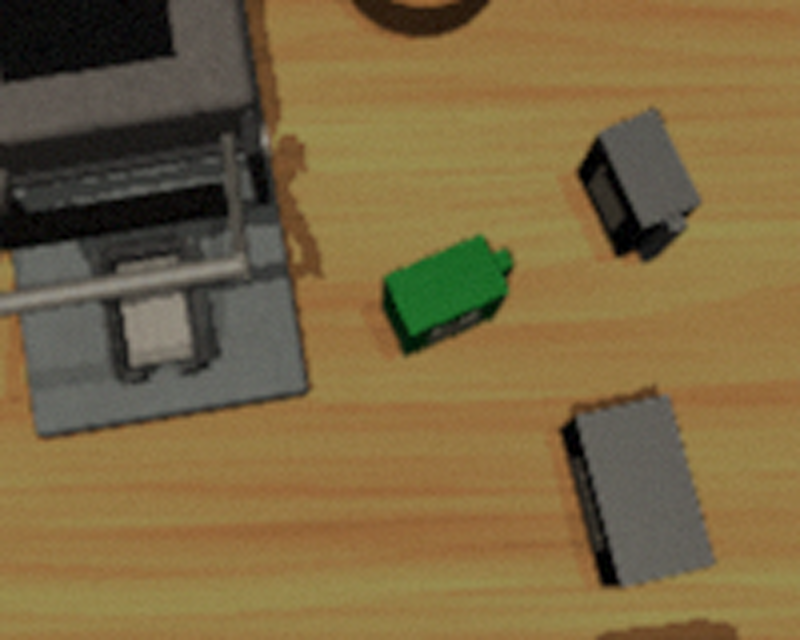

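Candidates for tank_mid: the black and grey block with a rib at scene (287,274) / top (167,398), and the green block at scene (245,296) / top (198,353). The black one fits: its height triangulates to 36 mm and its rib is visible. The larger ribless block at scene (239,231) is big_mid. Next I'll refine the poses.

```bash
python3 - <<'E'
from h import *
P={n:imaging.read_camera(n) for n in ("scene","top")}
p=P["top"]
save(p,"t_tank.png",(370,140,430,195),12); save(p,"t_crad.png",(222,80,322,235),5); save(P["scene"],"s_tank.png",(245,255,305,310),12)
save(P["scene"],"s_crad.png",(300,115,430,260),5)
for n in P:
    for r in finder.masks_of("tank_mid",P[n])+finder.masks_of("clamp",P[n]):
        print(n,r["extent"],r["confidence"])
E
```

```text
scene [258.2, 268.1, 292.0, 312.0] 0.93
scene [287.7, 219.9, 307.4, 262.9] 0.73
scene [322.7, 129.3, 388.8, 208.6] 0.67
top [339.3, 178.4, 366.9, 208.0] 0.86
top [386.1, 148.4, 414.7, 183.4] 0.76
top [230.0, 154.0, 297.8, 200.6] 0.67
```

View pics/t_tank.png

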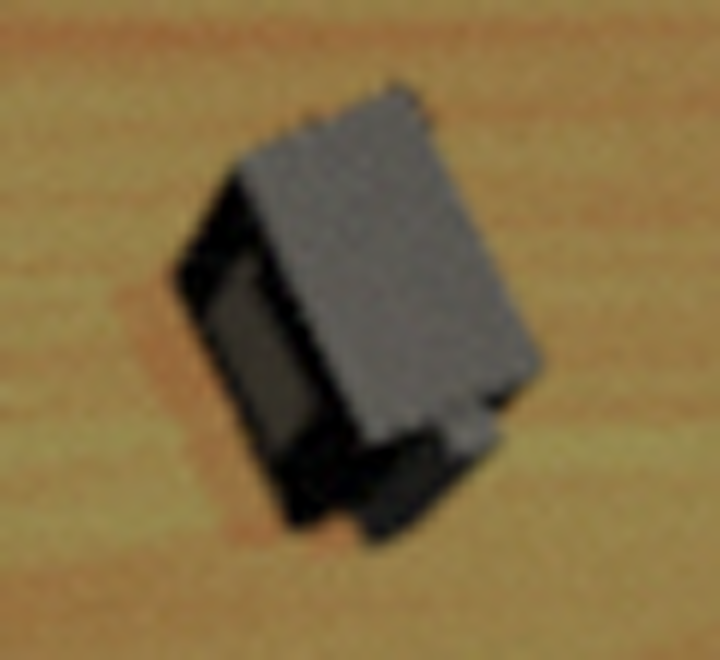

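View pics/t_crad.png

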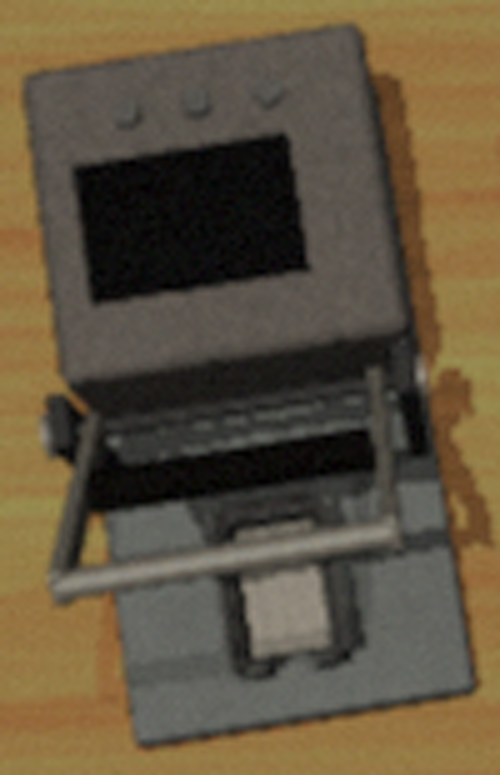

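View pics/s_crad.png

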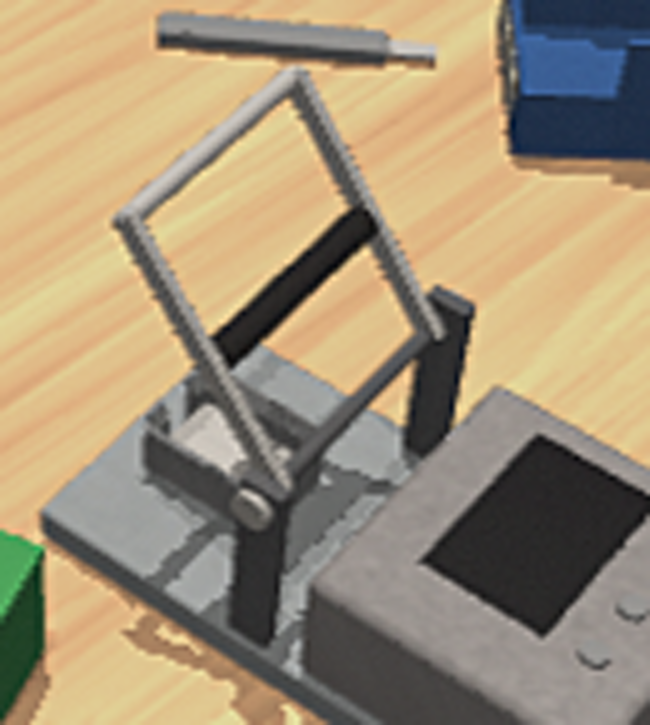

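View pics/s_tank.png

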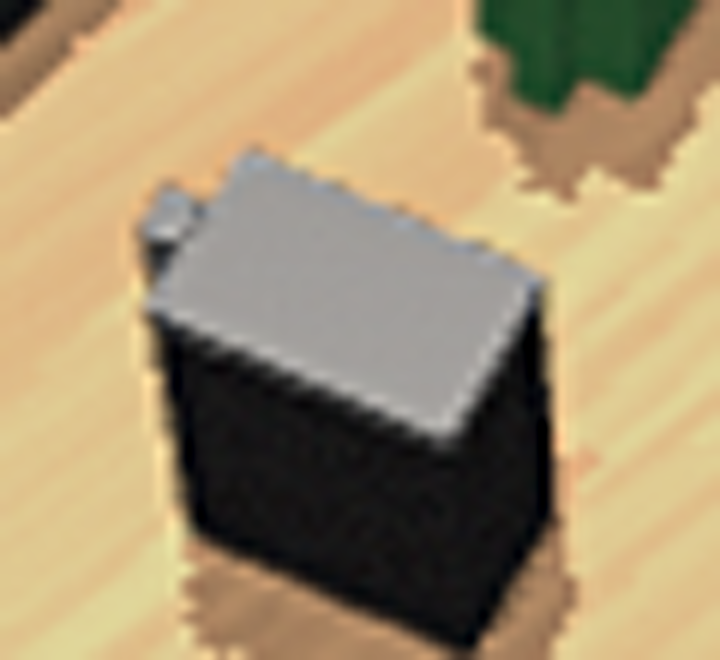

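```bash
cat > fit.py <<'E'
from h import *
from scipy.optimize import least_squares
P={n:imaging.read_camera(n) for n in ("scene","top")}
def Rz(a): return np.array([[np.cos(a),-np.sin(a),0],[np.sin(a),np.cos(a),0],[0,0,1]])
def px(u,v,s,o): return np.array([(v+.5)/s-.5+o[1],(u+.5)/s-.5+o[0]])
obs=[]
T=lambda u,v:("top",px(u,v,12,(370,140))); S=lambda u,v:("scene",px(u,v,12,(245,255)))
a,b=.028,.017
L=[(T(405,85),(a,-b,.076)),(T(243,160),(a,b,.076)),(T(368,445),(-a,b,.076)),(T(543,365),(-a,-b,.076)),(T(175,275),(a,b,0)),(T(293,528),(-a,b,0)),
(S(250,150),(-a,b,.076)),(S(150,305),(-a,-b,.076)),(S(445,440),(a,-b,.076)),(S(545,280),(a,b,.076)),(S(200,530),(-a,-b,0)),(S(470,650),(a,-b,0)),(S(550,515),(a,b,0))]
def res(v):
    return np.concatenate([np.array(proj(P[n],Rz(v[2])@np.array(X)+[v[0],v[1],0]))-m for (n,m),X in L])
r=least_squares(res,[.63,-.19,.4],loss='soft_l1'); print('tank',np.round(r.x,4),np.degrees(r.x[2])); print(np.round(r.fun.reshape(-1,2),1).tolist())
for n in P: # each camera
    L0=L; L=[q for q in L0 if q[0][0]==n]; print(n,np.round(least_squares(res,r.x).x,4)); L=L0
C=lambda u,v:("top",px(u,v,5,(222,80))); D=lambda u,v:("scene",px(u,v,5,(300,115)))
M=[("scene",(203.1,346.5),(0,0,.034)),("top",(198.1,278.8),(0,0,.034)),("scene",(193.7,337.),(-.0325,0,.051)),("top",(210.4,279.5),(-.0325,0,.051)),("scene",(194.6,372.4),(.06,0,.11)),("top",(159.7,271.5),(.06,0,.11))]
def res2(v):
    o=[]
    for n,m,X in M: o+=list(np.array(proj(P[n],Rz(v[2])@np.array(X)+[v[0],v[1],0]))-m)
    c,s=np.cos(v[3]),np.sin(v[3])
    for (n,m),y in ((C(58,585),.06),(C(392,530),-.06),(D(298,75),.06),(D(125,215),-.06)):
        X=np.array([.06-.13*c,y*v[4],.11+.13*s]); o+=list(np.array(proj(P[n],Rz(v[2])@X+[v[0],v[1],0]))-m)
    # yaw-only: base front edge & housing back/right edges via direction at z
    for A,B,z,ax in ((C(140,745),C(475,690),.01,1),(C(28,75),C(360,28),.086,1),(C(360,28),C(405,325),.086,0),(C(75,385),C(405,330),.086,1)):
        d=atz(P["top"],A[1],z)-atz(P["top"],B[1],z)
        e=Rz(v[2])[:2,1-ax]@d[:2]/np.linalg.norm(d)
        o.append(e*60)
    return np.array(o)
r=least_squares(res2,[.57,.07,.15,1.,1.],loss='soft_l1'); print('marker',np.round(r.x,4),np.degrees(r.x[2])); print(np.round(r.fun,1).tolist())
v=r.x; print('bar',Rz(v[2])@[.06-.13*np.cos(v[3]),0,.11+.13*np.sin(v[3])]+[v[0],v[1],0])
E
python3 fit.py
```

```text
tank [ 0.6327 -0.19    0.3805] 21.802253996415608
[[-0.9, 0.6], [-1.0, -0.8], [-0.6, 0.2], [-0.2, 0.6], [-0.6, -0.8], [0.4, -0.3], [-1.1, -0.5], [-0.5, -1.1], [-0.2, -0.1], [-0.9, 0.1], [0.1, -1.8], [1.3, -0.3], [-1.1, 1.0]]
scene [ 0.6337 -0.1898  0.3753]
top [ 0.6316 -0.1901  0.3812]
marker [0.5708 0.0722 0.1377 0.8741 0.941 ] 7.8878383821249365
[1.3, -0.1, -1.6, -0.8, -1.1, -1.3, -0.3, -0.4, 0.7, -1.5, 0.3, -2.5, -0.4, 0.1, 0.1, 0.1, -0.4, -0.4, 0.3, 0.1, -0.3, 0.5, -0.3, -0.8]
bar [0.54760349 0.06897331 0.20970325]
```

```bash
cat >> h.py <<'E'
def goto(tx,ty,tz,phi_deg):
    from scipy.spatial.transform import Rotation as Ro
    s=telemetry.get_state(); R=Ro.from_quat(s["tcp_rot"]); p=np.array(s["eef_pos"])
    a=np.radians(phi_deg); T=np.array([[np.cos(a),np.sin(a),0],[np.sin(a),-np.cos(a),0],[0,0,-1]])
    d=R.inv().apply(np.array([tx,ty,tz])-p)/.15; w=(R.inv()*Ro.from_matrix(T)).as_rotvec()/(np.pi/2)
    x=R.as_matrix()[:,0]
    print('t',round(s["time"],2),'at',np.round(p,4),'phi',round(float(np.degrees(np.arctan2(x[1],x[0]))),2),'F',np.round(s["contact_force"],1),'op',round(float(s["opening"]),3)); print('row',np.round(d,3).tolist(),np.round(w,3).tolist())
E
python3 -m crank '[[0.9,-0.98,-0.12,0,0,0,1],[0.9,-0.98,-0.12,0,0,0,1],[0.9,-0.98,-0.12,0,0,0,1],[0.9,-0.98,-0.12,0,0,0,1],[0.9,-0.98,-0.12,0,0,0,1]]'
python3 -m crank '[[0.9,-0.98,-0.12,0,0,0,1],[0.9,-0.98,-0.12,0,0,0,1],[0.9,-0.98,-0.12,0,0,0,1],[0.9,-0.98,-0.12,0,0,0,1],[0.9,-0.98,-0.12,0,0,0,1]]'
python3 -m crank '[[0.9,-0.98,-0.12,0,0,0,1],[0.9,-0.98,-0.12,0,0,0,1],[0.9,-0.98,-0.12,0,0,0,1],[0.9,-0.98,-0.12,0,0,0,1],[0.9,-0.98,-0.12,0,0,0,1]]'
python3 -c "
from h import *
goto(.5476,.069,.27,98)"
```

```text
time: 1.9
eef_pos: [0.2751, -0.4676, 0.2293]
tcp_rot: [0.99, 0.139, 0.001, -0.0]
contact_force: [-0.4, -0.3, 1.2]
opening: 1.003
time: 2.4
eef_pos: [0.3651, -0.2902, 0.2477]
tcp_rot: [0.99, 0.139, 0.001, 0.0]
contact_force: [0.6, -0.5, -0.1]
opening: 0.997
time: 2.9
eef_pos: [0.4553, -0.1121, 0.2657]
tcp_rot: [0.99, 0.14, 0.001, -0.0]
contact_force: [-1.3, -0.0, -0.3]
opening: 0.999
t 2.9 at [ 0.4553 -0.1121  0.2657] phi 16.08 F [-1.3 -0.  -0.3] op 0.999
row [0.926, -0.99, -0.027] [0.001, -0.001, -0.91]
```

```bash

python3 -m crank '[[0.92,-0.98,-0.05,0,0,-0.91,1],[0.92,-0.98,-0.05,0,0,-0.91,1],[0.92,-0.98,-0.05,0,0,-0.91,1],[0.92,-0.98,-0.05,0,0,-0.91,1],[0.92,-0.98,-0.05,0,0,-0.91,1],[0.92,-0.98,-0.05,0,0,-0.91,1],[0.92,-0.98,-0.05,0,0,-0.91,1],[0.92,-0.98,-0.05,0,0,-0.91,1],[0.92,-0.98,-0.05,0,0,-0.91,1],[0.92,-0.98,-0.05,0,0,-0.91,1],[0.92,-0.98,-0.05,0,0,-0.91,1]]'
python3 - <<'E'
from h import *
P={n:imaging.read_camera(n) for n in ("scene","top")}
goto(.5476,.069,.192,98)
im=np.hstack([P["scene"]["pixels"][100:260,280:440],P["top"]["pixels"][80:240,200:360]])
save({"pixels":im},"m1.png",None,2.5)
E
```

```text
time: 4.0
eef_pos: [0.5468, 0.0615, 0.2719]
tcp_rot: [0.659, 0.752, -0.0, 0.0]
contact_force: [0.5, 0.0, 0.9]
opening: 0.995
t 4.1 at [0.5466 0.062  0.272 ] phi 97.41 F [ 0.3  0.5 -0.3] op 1.003
row [0.046, 0.012, 0.533] [-0.0, 0.0, -0.007]
```

View pics/m1.png

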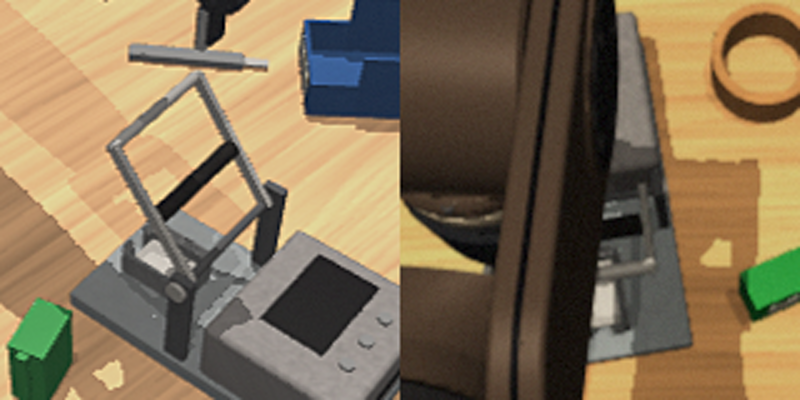

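```bash

python3 -m crank '[[0.04,0.01,0.2,0,0,0,1],[0.04,0.01,0.4,0,0,0,1],[0.04,0.01,0.55,0,0,0,1],[0.04,0.01,0.55,0,0,0,0.5],[0.04,0.01,0.55,0,0,0,0],[0.04,0.01,0.55,0,0,0,0],[0.04,0.01,0.55,0,0,0,0],[0.04,0.01,0.55,0,0,0,0],[0.04,0.01,0.55,0,0,0,0]]' 40
python3 - <<'E'
from h import *
P={n:imaging.read_camera(n) for n in ("scene","top")}
goto(.5476,.069,.192,98)
im=np.hstack([P["scene"]["pixels"][100:260,280:440],P["top"]["pixels"][80:240,200:360]])
save({"pixels":im},"m2.png",None,2.5)
E
```

```text
time: 5.0
eef_pos: [0.5463, 0.069, 0.1912]
tcp_rot: [0.659, 0.752, -0.001, -0.0]
contact_force: [-4.6, -0.7, 5.2]
opening: 0.075
t 5.1 at [0.5463 0.069  0.1912] phi 97.62 F [-4.6 -1.3  6.2] op 0.073
row [-0.001, 0.008, -0.006] [-0.001, 0.0, -0.004]
```

View pics/m2.png

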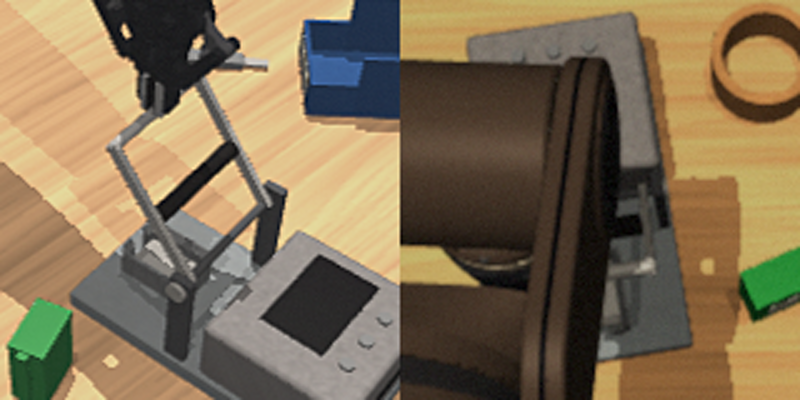

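```bash

python3 -m crank '[[0,0.044,-0.033,0,0,0,0],[0,0.088,-0.065,0,0,0,0],[0,0.145,-0.098,0,0,0,0],[0,0.202,-0.127,0,0,0,0],[0,0.263,-0.15,0,0,0,0],[0,0.324,-0.171,0,0,0,0],[0,0.388,-0.185,0,0,0,0],[0,0.451,-0.196,0,0,0,0]]' 40
python3 - <<'E'
from h import *
goto(.5476,.069,.192,98)
E
python3 -m crank '[[0,0.065,-0.004,0,0,0,0],[0,0.13,-0.005,0,0,0,0],[0,0.195,-0.002,0,0,0,0],[0,0.26,0.008,0,0,0,0],[0,0.325,0.024,0,0,0,0],[0,0.385,0.041,0,0,0,0],[0,0.385,0.041,0,0,0,0]]' 40
python3 - <<'E'
from h import *
P={n:imaging.read_camera(n) for n in ("scene","top")}
goto(.5476,.069,.192,98)
im=np.hstack([P["scene"]["pixels"][60:260,280:480],P["top"]["pixels"][40:240,200:400]])
save({"pixels":im},"m3.png",None,2)
E
```

```text
time: 5.9
eef_pos: [0.6147, 0.0783, 0.2187]
tcp_rot: [0.659, 0.752, -0.0, -0.0]
contact_force: [-0.6, 0.6, 0.3]
opening: -0.001
t 5.9 at [0.6147 0.0783 0.2187] phi 97.58 F [-0.6  0.6  0.3] op -0.001
row [-0.002, -0.451, 0.178] [-0.0, -0.0, -0.005]
time: 6.6
eef_pos: [0.6719, 0.0858, 0.2118]
tcp_rot: [0.659, 0.752, -0.0, -0.0]
contact_force: [0.3, -0.4, 0.2]
opening: -0.002
t 6.7 at [0.6712 0.0858 0.2124] phi 97.59 F [ 0.2 -0.   1. ] op 0.003
row [-0.002, -0.832, 0.137] [-0.001, -0.0, -0.005]
```

View pics/m3.png

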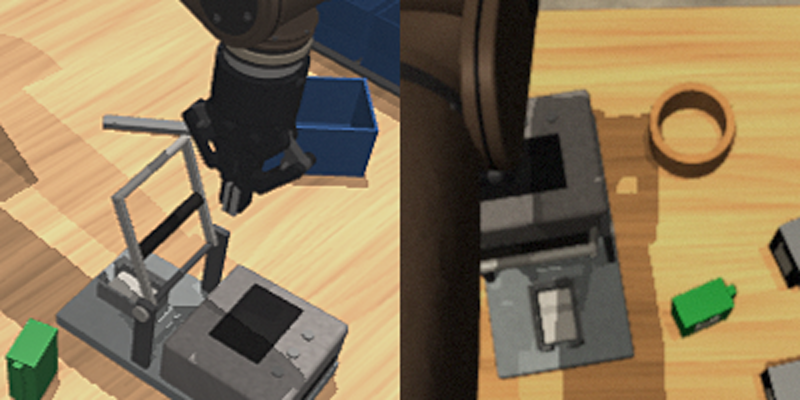

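```bash
python3 - <<'E'
from h import *
from scipy.optimize import least_squares
P=imaging.read_camera("scene")
def b(th,y):
    a=.145; X=[.06-.13*np.cos(th),y,.11+.13*np.sin(th)]
    return [.57+X[0]*np.cos(a)-X[1]*np.sin(a),.0725+X[0]*np.sin(a)+X[1]*np.cos(a),X[2]]
f=lambda v:np.r_[np.subtract(proj(P,b(v[0],-.056)),(157.5,340)),np.subtract(proj(P,b(v[0],.056)),(130,372.5))]
r=least_squares(f,[1.2]);print(r.x,r.fun,b(r.x[0],0))
E
```

```text
[1.19210111] [ 0.44375003 -0.55692439 -1.64902876  0.68758282] [np.float64(0.581812624798514), np.float64(0.07422493650443782), np.float64(0.23078921624738702)]
```

```bash

python3 -m crank '[[0,0,-0.3,0,0,0,0],[0,0,-0.55,0,0,0,0],[0,0,-0.55,0,0,0,0],[0,-0.3,-0.55,0,0,0,0],[0,-0.6,-0.55,0,0,0,0],[0,-0.9,-0.55,0,0,0,0],[0,-0.9,-0.55,0,0,0,0],[0,-0.9,-0.3,0,0,0,0],[0,-0.9,-0.1,0,0,0,0],[0,-0.9,0.03,0,0,0,0],[0,-0.9,0.03,0,0,0,0]]' 40
python3 - <<'E'
from h import *
P={n:imaging.read_camera(n) for n in ("scene","top")}
goto(.582,.0742,.231,98)
save(P["scene"],"m4.png",(280,60,480,260),3)
E
```

```text
time: 7.85
eef_pos: [0.5353, 0.0681, 0.2045]
tcp_rot: [0.659, 0.752, -0.002, -0.003]
contact_force: [0.2, 0.0, -1.5]
opening: 0.003
t 7.95 at [0.5378 0.0679 0.2088] phi 97.58 F [ 0.5 -0.3  0.7] op -0.003
row [0.003, 0.298, -0.148] [0.0, 0.0, -0.005]
```

View pics/m4.png

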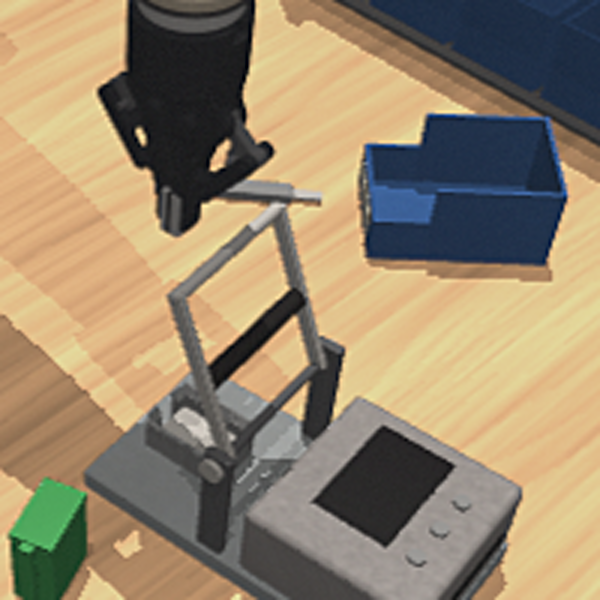

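```bash

python3 -m crank '[[0,0.08,0,0,0,0,0],[0,0.16,0,0,0,0,0],[0,0.24,0,0,0,0,0],[0,0.32,0,0,0,0,0],[0,0.4,0,0,0,0,0],[0,0.48,0,0,0,0,0],[0,0.56,0,0,0,0,0],[0,0.64,0,0,0,0,0],[0,0.7,0,0,0,0,0],[0,0.74,0,0,0,0,0],[0,0.77,0,0,0,0,0]]' 40
python3 - <<'E'
from h import *
P={n:imaging.read_camera(n) for n in ("scene","top")}
goto(.582,.0742,.231,98)
save(P["scene"],"m5.png",(280,60,480,260),3)
E
```

```text
time: 9.05
eef_pos: [0.6546, 0.0836, 0.212]
tcp_rot: [0.659, 0.752, 0.002, 0.002]
contact_force: [-2.3, 0.9, 4.4]
opening: 0.002
t 9.15 at [0.655  0.0837 0.2117] phi 97.6 F [0.  1.5 5.6] op -0.002
row [0.002, -0.49, -0.131] [0.004, 0.0, -0.004]
```

View pics/m5.png

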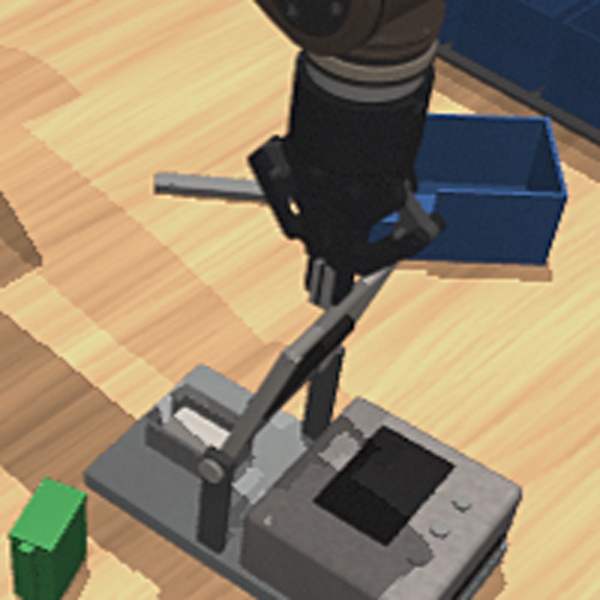

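```bash

python3 -m crank '[[0,0.03,0,0,0,0,0],[0,0.06,0,0,0,0,0],[0,0.06,0,0,0,0,0]]' 40
python3 -m crank '[[0,-0.2,0,0,0,0,0],[0,-0.4,-0.1,0,0,0,0],[0,-0.7,-0.3,0,0,0,0],[0,-0.9,-0.4,0,0,0,0],[0,-0.9,-0.4,0,0,0,0]]' 40
python3 - <<'E'
from h import *
goto(.6327,-.19,.2,21.8)
E
```

```text
time: 9.45
eef_pos: [0.6586, 0.0842, 0.2107]
tcp_rot: [0.658, 0.753, -0.004, -0.003]
contact_force: [-14.1, -1.9, 11.5]
opening: 0.002
time: 9.95
eef_pos: [0.5269, 0.0665, 0.2723]
tcp_rot: [0.659, 0.752, 0.002, 0.003]
contact_force: [-0.2, -0.4, -1.1]
opening: 0.001
t 9.95 at [0.5269 0.0665 0.2723] phi 97.58 F [-0.2 -0.4 -1.1] op 0.001
row [-1.787, 0.47, 0.487] [0.004, -0.002, 0.842]
```

```bash

python3 -m crank '[[-0.9,0.24,0.2,0,0,0,1],[-0.9,0.24,0.2,0,0,0,1],[-0.9,0.24,0.2,0,0,0,1],[-0.9,0.24,0.2,0,0,0,1],[-0.89,0.235,0.2,0,0,0.84,1],[-0.89,0.235,0.2,0,0,0.84,1],[-0.89,0.235,0.2,0,0,0.84,1],[-0.89,0.235,0.2,0,0,0.84,1],[-0.89,0.235,0.2,0,0,0.84,1],[-0.89,0.235,0.2,0,0,0.84,1],[-0.89,0.235,0.2,0,0,0.84,1],[-0.89,0.235,0.2,0,0,0.84,1]]'
python3 - <<'E'
from h import *
P={n:imaging.read_camera(n) for n in ("scene","top")}
goto(.6327,-.19,.15,21.8)
save(P["top"],"m6.png",(222,80,322,235),5)
save(P["scene"],"m6s.png",(300,115,430,260),5)
E
```

```text
time: 11.15
eef_pos: [0.5804, -0.0604, 0.2378]
tcp_rot: [0.969, 0.246, -0.0, -0.0]
contact_force: [-0.2, 0.3, 0.8]
opening: 1.001
t 11.25 at [ 0.5803 -0.0604  0.2378] phi 28.88 F [ 0.6 -0.7  0.5] op 1.001
row [-0.111, 0.925, 0.585] [-0.0, 0.0, 0.079]
```

View pics/m6.png

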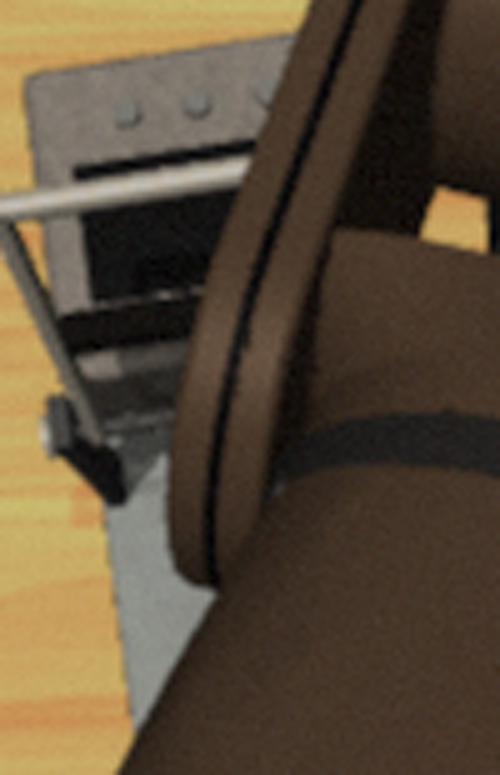

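View pics/m6s.png

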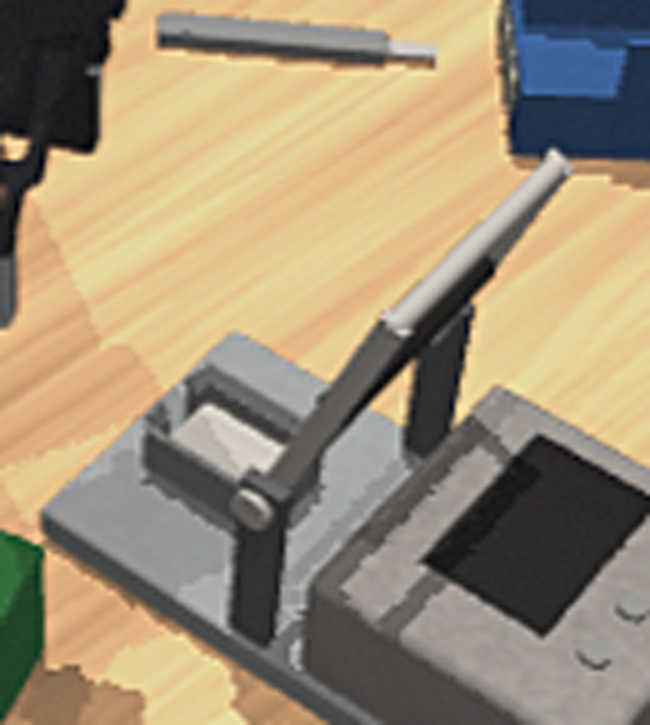

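```bash

python3 -m crank '[[-0.03,0.3,0.15,0,0,0.08,0.75],[-0.07,0.6,0.3,0,0,0.08,0.75],[-0.11,0.925,0.4,0,0,0.08,0.75],[-0.11,0.925,0.5,0,0,0.08,0.75],[-0.11,0.925,0.585,0,0,0.08,0.75],[-0.11,0.925,0.585,0,0,0.08,0.75]]'
python3 - <<'E'
from h import *
P={n:imaging.read_camera(n) for n in ("scene","top")}
goto(.6327,-.19,.042,21.8)
save(P["scene"],"m7.png",(200,160,360,320),4)
E
```

```text
time: 11.85
eef_pos: [0.6306, -0.1889, 0.1473]
tcp_rot: [0.982, 0.189, -0.002, -0.002]
contact_force: [-0.5, 0.3, -0.5]
opening: 0.75
t 11.95 at [ 0.6321 -0.1891  0.1507] phi 21.77 F [-0.1  0.5  0.3] op 0.751
row [0.002, 0.008, 0.724] [-0.0, 0.0, -0.0]
```

View pics/m7.png

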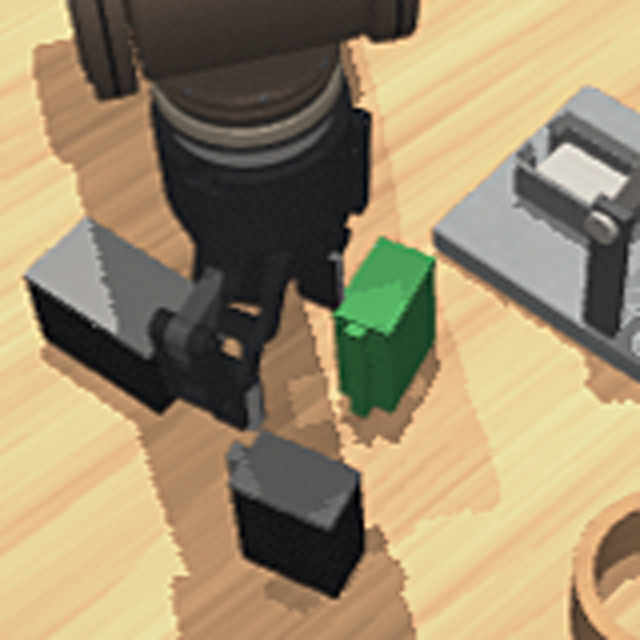

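```bash

python3 -m crank '[[0,0.008,0.2,0,0,0,0.75],[0,0.008,0.4,0,0,0,0.75],[0,0.008,0.6,0,0,0,0.75],[0,0.008,0.72,0,0,0,0.75],[0,0.008,0.72,0,0,0,0.75],[0,0.008,0.72,0,0,0,0.4],[0,0.008,0.72,0,0,0,0.2],[0,0.008,0.72,0,0,0,0.2],[0,0.008,0.72,0,0,0,0.2],[0,0.008,0.72,0,0,0,0.2]]' 40
python3 - <<'E'
from h import *
P={n:imaging.read_camera(n) for n in ("scene","top")}
goto(.6327,-.19,.2,21.8)
save(P["scene"],"m8.png",(200,160,360,320),4)
E
```

```text
time: 12.95
eef_pos: [0.6344, -0.1922, 0.0455]
tcp_rot: [0.982, 0.188, 0.002, 0.001]
contact_force: [-1.0, 1.2, 6.7]
opening: 0.386
t 13.05 at [ 0.6344 -0.1923  0.0455] phi 21.63 F [-1.3  1.3  6. ] op 0.383
row [-0.001, -0.015, -1.03] [0.002, -0.002, -0.002]
```

View pics/m8.png

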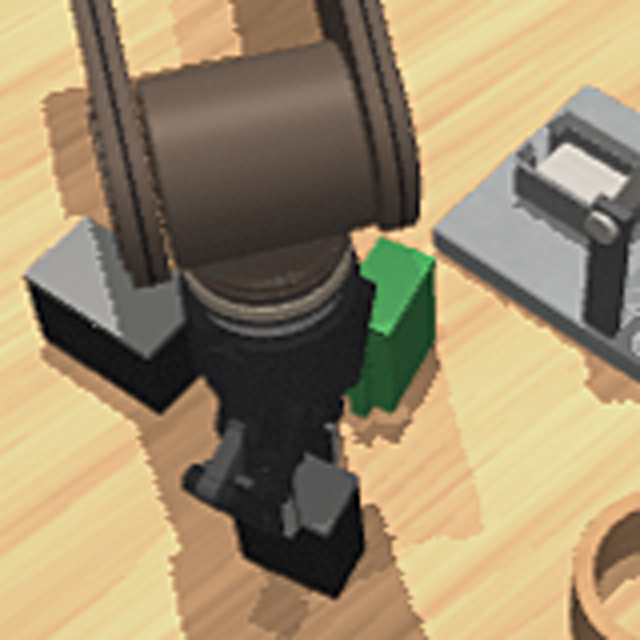

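```bash

python3 -m crank '[[0,0,-0.1,0,0,0,0.2],[0,0,-0.3,0,0,0,0.2],[0,0,-0.6,0,0,0,0.2],[0,0,-0.85,0,0,0,0.2],[0,0,-0.85,0,0,0,0.2],[0,0,-0.85,0,0,0,0.2]]' 40
python3 - <<'E'
from h import *
P={n:imaging.read_camera(n) for n in ("scene","top")}
goto(.5705,.0722,.175,8)
save(P["scene"],"m9.png",(220,120,420,300),4)
save(P["top"],"m9t.png",(220,80,440,260),3.5)
save(P["top"],"m9c.png",(240,170,320,235),10)
for n in P:
  for l in "cradle_seat rib_slot clamp_hinge clamp_bar tank_mid".split():
    print(n,l,[(np.round(r["location"],1).tolist(),round(r["confidence"],2)) for r in finder.pinpoint(l,P[n])[:2]])
E
```

```text
time: 13.65
eef_pos: [0.633, -0.1921, 0.1721]
tcp_rot: [0.982, 0.188, 0.001, 0.001]
contact_force: [-0.2, 0.2, -1.7]
opening: 0.384
t 13.75 at [ 0.6313 -0.1913  0.1683] phi 21.63 F [-0.3  0.4 -1.5] op 0.386
row [0.27, -1.782, -0.041] [-0.001, 0.002, 0.151]
scene cradle_seat [([204.3, 348.8], 0.88)]
scene rib_slot [([194.8, 336.5], 0.67)]
scene clamp_hinge [([193.5, 372.7], 0.59)]
scene clamp_bar [([159.7, 397.4], 0.83)]
scene tank_mid [([250.8, 271.4], 0.84), ([165.1, 396.6], 0.71)]
top cradle_seat [([198.2, 277.2], 0.72)]
top rib_slot [([210.1, 276.0], 0.58)]
top clamp_hinge [([157.5, 268.0], 0.64)]
top clamp_bar [([117.1, 251.8], 0.94)]
top tank_mid [([193.7, 353.8], 0.95)]
```

View pics/m9.png

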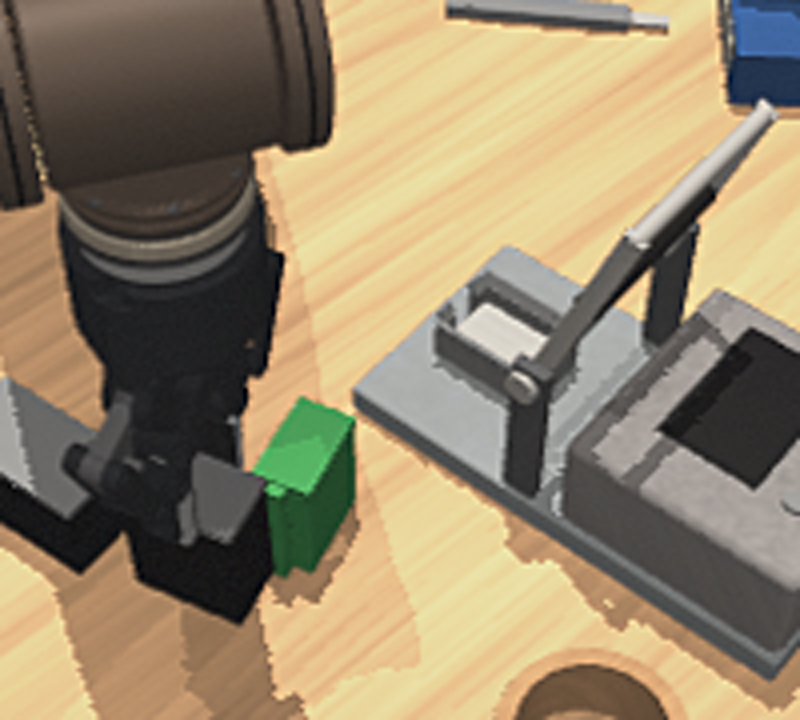

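View pics/m9t.png

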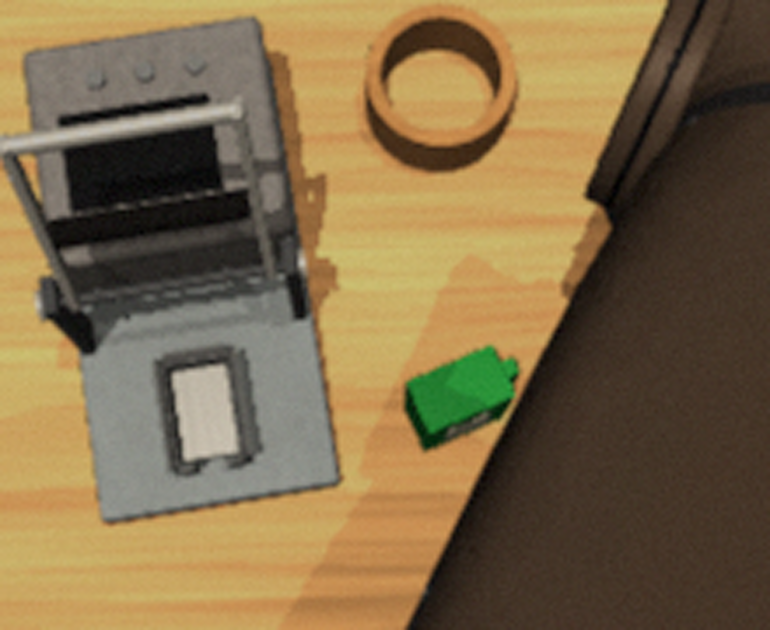

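View pics/m9c.png

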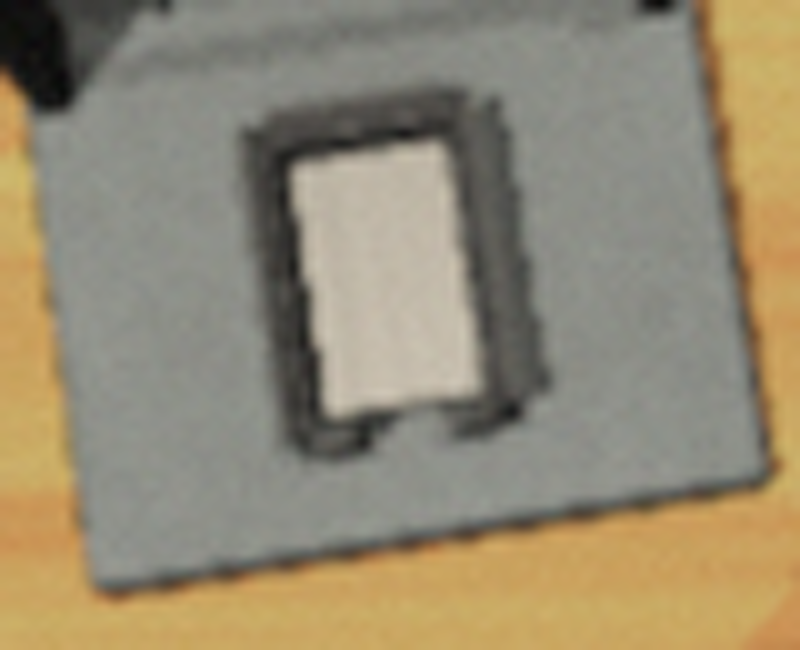

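```bash
cat > fit2.py <<'E'
from h import *
from scipy.optimize import least_squares
P={n:imaging.read_camera(n) for n in ("scene","top")}
def Rz(a): return np.array([[np.cos(a),-np.sin(a),0],[np.sin(a),np.cos(a),0],[0,0,1]])
def px(u,v,s,o): return np.array([(v+.5)/s-.5+o[1],(u+.5)/s-.5+o[0]])
C=lambda u,v:px(u,v,10,(240,170))
for a,b,z,n in (((95,592),(770,480),.012,'front'),((35,120),(95,592),.012,'left'),((695,0),(770,480),.012,'right'),((290,163),(325,418),.034,'pl'),((290,163),(447,140),.034,'pb'),((447,140),(485,398),.051,'pr')):
    d=atz(P["top"],C(*a),z)-atz(P["top"],C(*b),z); print(n,round(np.degrees(np.arctan2(d[1],d[0]))%90,2),np.linalg.norm(d))
h=(0.06,0,.11)
bar=(.06-.13*np.cos(1.9),0,.11+.13*np.sin(1.9))
M=[("scene",(203.1,346.5),(0,0,.034),1),("top",(198.1,278.8),(0,0,.034),1),("scene",(193.7,337.),(-.0325,0,.051),1),("top",(210.4,279.5),(-.0325,0,.051),1),("scene",(194.6,372.4),h,1),("top",(159.7,271.5),h,1),
("scene",(204.3,348.8),(0,0,.034),1),("top",(198.2,277.2),(0,0,.034),1),("scene",(194.8,336.5),(-.0325,0,.051),1),("top",(210.1,276.),(-.0325,0,.051),.5),("scene",(193.5,372.7),h,1),("top",(157.5,268),h,1),
("scene",(159.7,397.4),bar,1),("top",(117.1,251.8),bar,1),
("top",C(290,163),(.03,.019,.034),2),("top",C(415,432),(-.0325,0,.051),2)]
for use in (("scene","top"),("top",),("scene",)):
  for yaw in (None,np.radians(8.7)):
    def res(v):
        y=v[2] if yaw is None else yaw
        return np.concatenate([w*(np.array(proj(P[n],Rz(y)@np.array(X)+[v[0],v[1],0]))-m) for n,m,X,w in M if n in use])
    r=least_squares(res,[.57,.07,.15],loss='soft_l1'); print(use,np.round(r.x,4),np.degrees(r.x[2]))
    if len(use)==2: print(np.round(r.fun.reshape(-1,2),1).tolist())
E
python3 fit2.py
```

```text
front 8.27 0.14916902915349867
left 7.87 0.10671750780264545
right 7.8 0.10961626365272295
pl 7.81 0.05639692011841566
pb 7.32 0.03423730870696721
pr 7.97 0.05595680245188252
('scene', 'top') [0.5699 0.0716 0.1951] 11.179039830245216
[[1.2, -0.5], [-1.2, -0.5], [-0.7, -2.3], [-0.0, 0.8], [-0.3, -1.1], [1.1, -3.9], [-0.0, -2.8], [-1.3, 1.1], [-1.8, -1.8], [0.1, 2.2], [0.8, -1.4], [3.3, -0.4], [1.6, -0.8], [-0.6, -0.3], [-0.7, -3.2], [-4.7, -1.5]]
('scene', 'top') [0.5695 0.0729 0.15  ] 8.594366926962348
[[0.8, -0.2], [-1.0, -1.1], [-1.4, -1.6], [0.3, -0.5], [-0.0, -1.5], [1.0, -3.3], [-0.4, -2.5], [-1.1, 0.5], [-2.5, -1.1], [0.3, 1.5], [1.1, -1.8], [3.2, 0.2], [2.5, -1.7], [-0.9, 1.5], [-1.4, -3.3], [-4.1, -4.1]]
('top',) [0.5685 0.0703 0.1797] 10.296421640459311
('top',) [0.5681 0.0703 0.15  ] 8.594366926962348
('scene',) [0.5715 0.0742 0.2002] 11.47010429003374
('scene',) [0.5714 0.0756 0.15  ] 8.594366926962348
```

```bash
python3 - <<'E'
from h import *
P={n:imaging.read_camera(n) for n in ("scene","top")}
C=lambda u,v:((v+.5)/10-.5+170,(u+.5)/10-.5+240)
a=np.radians(7.9);R=np.array([[np.cos(a),-np.sin(a)],[np.sin(a),np.cos(a)]])
for uv,z,o,n in (((290,163),.034,(.03,.019),'BL plate'),((485,398),.051,(-.03,-.019),'FR inner top'),((415,432),.051,(-.0325,0),'slot'),((375,440),.051,(-.0325,.009),'tipL'),((455,430),.051,(-.0325,-.009),'tipR'),((325,418),.051,(-.03,.019),'FL'),((250,130),.051,(.035,.024),'BLout'),((465,90),.051,(.035,-.024),'BRout'),((300,460),.051,(-.035,.024),'FLout')):
    X=atz(P["top"],C(*uv),z)[:2]; print(n,np.round(X,4),'centre',np.round(X-R@np.array(o),4))
save(P["scene"],"s10.png",(320,165,380,220),12)
# predicted overlay
p=P["scene"]; im=p["pixels"].copy(); im=cv2.resize(im,None,fx=5,fy=5,interpolation=cv2.INTER_CUBIC)
t=cv2.resize(P["top"]["pixels"],None,fx=5,fy=5,interpolation=cv2.INTER_CUBIC)
for q,i in ((P["scene"],im),(P["top"],t)):
  for cx,cy,col in ((.5695,.0715,(255,0,0)),):
    for z,hx,hy in ((.034,.03,.019),(.051,.03,.019),(.051,.035,.024)):
      pts=[]
      for sx,sy in ((1,1),(1,-1),(-1,-1),(-1,1)):
        X=R@np.array([sx*hx,sy*hy])+[cx,cy]; r,c=proj(q,[*X,z]); pts.append([(c+.5)*5-.5,(r+.5)*5-.5])
      cv2.polylines(i,[np.int32(np.round(pts))],True,col if z>.04 else (0,255,0),1)
o=np.hstack([cv2.resize(im[800:1120,1580:1940],(0,0),fx=1.1,fy=1.1),cv2.resize(t[850:1170,1200:1560],(0,0),fx=1.1,fy=1.1)])
cv2.imwrite("pics/ov.png",o[:,:,::-1]);print(o.shape)
E
```

```text
BL plate [0.5947 0.0926] centre [0.5676 0.0697]
FR inner top [0.5398 0.049 ] centre [0.5669 0.072 ]
slot [0.533  0.0637] centre [0.5652 0.0682]
tipL [0.5315 0.0721] centre [0.5649 0.0676]
tipR [0.5332 0.0554] centre [0.5642 0.0687]
FL [0.5363 0.0825] centre [0.5686 0.0678]
BLout [0.5983 0.0985] centre [0.5669 0.0699]
BRout [0.606 0.053] centre [0.5681 0.0719]
FLout [0.5276 0.0877] centre [0.5655 0.0688]
(352, 792, 3)
```

View pics/ov.png

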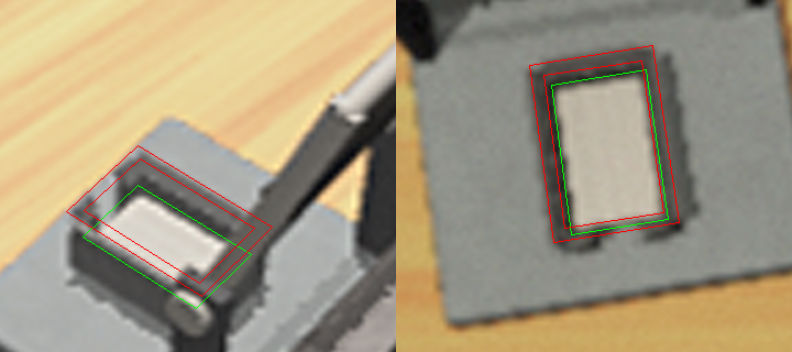

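```bash

python3 -m crank '[[0.05,-0.3,-0.05,0,0,0,0.2],[0.09,-0.6,-0.05,0,0,0,0.2],[0.14,-0.9,-0.05,0,0,0,0.2],[0.14,-0.9,-0.05,0,0,0.08,0.2],[0.14,-0.9,-0.05,0,0,0.152,0.2],[0.14,-0.9,-0.05,0,0,0.152,0.2]]' 40
python3 - <<'E'
from h import *
goto(.5685,.0707,.125,7.9)
E
```

```text
time: 15.05
eef_pos: [0.6023, -0.058, 0.1779]
tcp_rot: [0.998, 0.07, 0.0, 0.0]
contact_force: [-0.7, 0.8, -1.3]
opening: 0.386
t 15.05 at [ 0.6023 -0.058   0.1779] phi 8.01 F [-0.7  0.8 -1.3] op 0.386
row [-0.104, -0.881, 0.353] [0.0, -0.0, 0.001]
```

```bash

python3 -m crank '[[-0.03,-0.25,0,0,0,0,0.2],[-0.06,-0.5,0,0,0,0,0.2],[-0.09,-0.75,0,0,0,0,0.2],[-0.104,-0.88,0.05,0,0,0,0.2],[-0.104,-0.88,0.2,0,0,0,0.2],[-0.104,-0.88,0.35,0,0,0,0.2],[-0.104,-0.88,0.46,0,0,0,0.2],[-0.104,-0.88,0.46,0,0,0,0.2],[-0.104,-0.88,0.46,0,0,0,0.2]]' 40
python3 - <<'E'
from h import *
P={n:imaging.read_camera(n) for n in ("scene","top")}
goto(.5685,.0707,.08,7.9)
save(P["scene"],"m11.png",(300,130,400,230),7)
save(P["top"],"m11t.png",(230,130,330,230),6)
E
```

```text
time: 15.95
eef_pos: [0.5688, 0.0698, 0.1089]
tcp_rot: [0.998, 0.07, -0.0, -0.0]
contact_force: [-0.1, -0.3, -0.7]
opening: 0.382
t 16.05 at [0.5698 0.0698 0.1102] phi 7.97 F [ 0.1  0.5 -0.3] op 0.383
row [-0.008, -0.007, 0.201] [0.0, -0.002, 0.001]
```

View pics/m11.png

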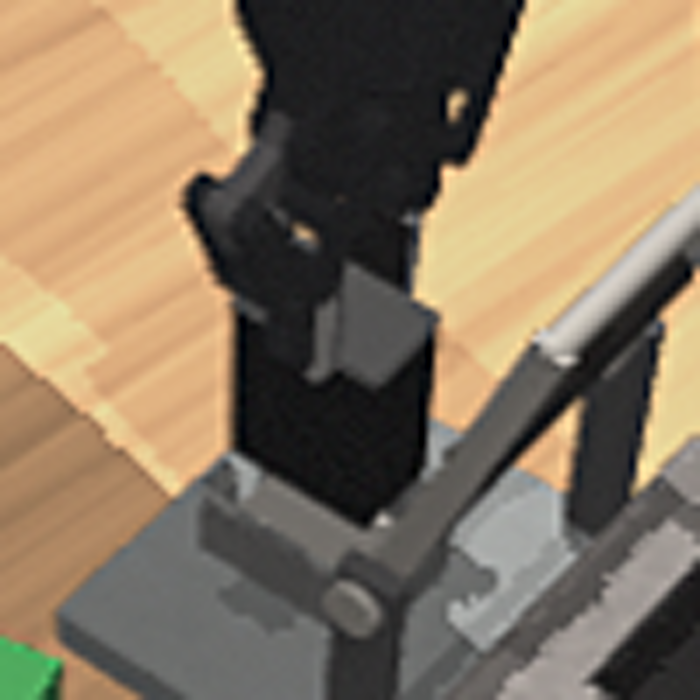

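View pics/m11t.png

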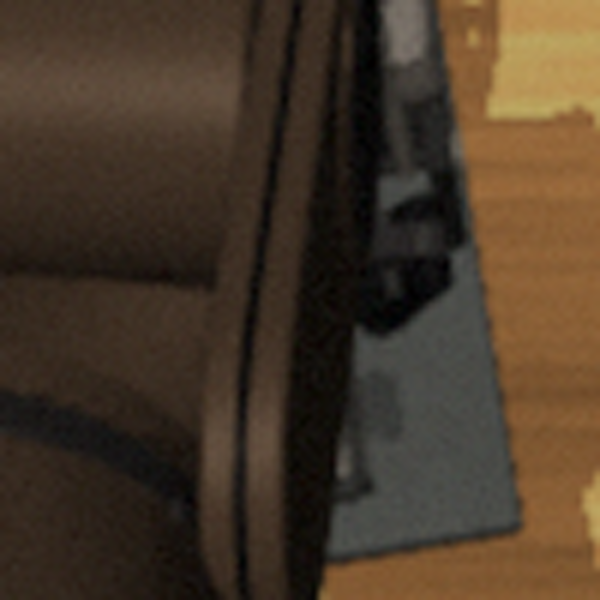

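View pics/s10.png

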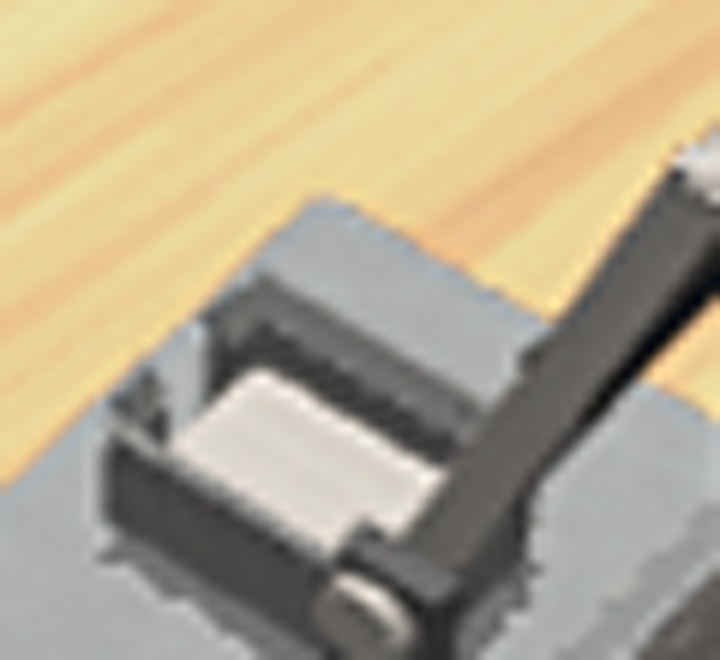

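```bash
python3 - <<'E'
from h import *
p=imaging.read_camera("scene")
a=np.radians(7.9);R=np.array([[np.cos(a),-np.sin(a)],[np.sin(a),np.cos(a)]])
def pr(n,u,v,s,o,z,off):
    X=atz(p,((v+.5)/s-.5+o[1],(u+.5)/s-.5+o[0]),z)[:2]; print(n,np.round(X-R@np.array(off),4), 'markerframe rel (.5685,.0707):',np.round(1e3*(R.T@(X-[.5685,.0707])-off),1))
o=(320,165)
pr('plate FL',260,372,12,o,.034,(-.03,.019)); pr('out FR',105,440,12,o,.051,(-.035,-.024)); pr('out FL',262,280,12,o,.051,(-.035,.024))
o=(300,130)
pr('tank b BR',372,527,7,o,.0647,(.028,-.017)); pr('tank b FR',235,452,7,o,.0647,(-.028,-.017)); pr('tank t BL',437,315,7,o,.1407,(.028,.017)); pr('tank t BR',380,389,7,o,.1407,(.028,-.017))
E
```

```text
plate FL [0.5757 0.0674] markerframe rel (.5685,.0707): [ 6.7 -4.3]
out FR [0.5776 0.0659] markerframe rel (.5685,.0707): [ 8.3 -6. ]
out FL [0.5747 0.0689] markerframe rel (.5685,.0707): [ 5.9 -2.6]
tank b BR [0.5682 0.0751] markerframe rel (.5685,.0707): [0.3 4.4]
tank b FR [0.5719 0.0722] markerframe rel (.5685,.0707): [3.6 1. ]
tank t BL [0.5685 0.0664] markerframe rel (.5685,.0707): [-0.6 -4.3]
tank t BR [0.5737 0.0656] markerframe rel (.5685,.0707): [ 4.5 -5.8]
```

```bash

python3 -m crank '[[0,0,0.03,0,0,0,0.2],[0,0,0.06,0,0,0,0.2],[0,0,0.09,0,0,0,0.2],[0,0,0.11,0,0,0,0.2],[0,0,0.11,0,0,0,0.2]]' 40
python3 -c "
from h import *
goto(.5695,.0705,.08,7.9)"
```

```text
time: 16.6
eef_pos: [0.5681, 0.0701, 0.0912]
tcp_rot: [0.998, 0.069, -0.001, -0.0]
contact_force: [0.9, 0.2, -1.8]
opening: 0.389
t 16.6 at [0.5681 0.0701 0.0912] phi 7.96 F [ 0.9  0.2 -1.8] op 0.389
row [0.01, -0.001, 0.075] [-0.0, 0.001, 0.001]
```

```bash

python3 -m crank '[[0,0,0.02,0,0,0,0.2],[0,0,0.04,0,0,0,0.2],[0,0,0.05,0,0,0,0.2],[0,0,0.05,0,0,0,0.2]]' 40
python3 - <<'E'
from h import *
P=imaging.read_camera("scene")
goto(.5695,.0705,.08,7.9)
save(P,"m12.png",(300,130,400,230),7)
E
```

```text
time: 17.0
eef_pos: [0.5689, 0.0701, 0.0845]
tcp_rot: [0.998, 0.069, 0.0, -0.0]
contact_force: [1.5, -0.3, -2.1]
opening: 0.382
t 17.05 at [0.5688 0.0701 0.0846] phi 7.95 F [ 0.2  0.9 -1. ] op 0.383
row [0.005, -0.002, 0.03] [0.0, -0.0, 0.001]
```

View pics/m12.png

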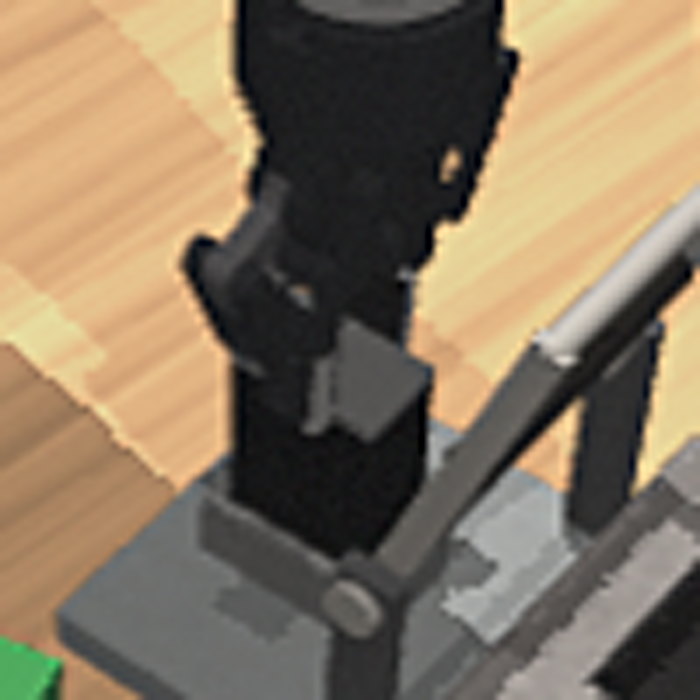

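```bash

python3 -m crank '[[0,0,0.015,0,0,0,0.2],[0,0,0.03,0,0,0,0.2],[0,0,0.035,0,0,0,0.2],[0,0,0.035,0,0,0,0.2]]' 40
python3 -c "
from h import *
goto(.5695,.0705,.08,7.9)"
```

```text
time: 17.45
eef_pos: [0.569, 0.0701, 0.0797]
tcp_rot: [0.998, 0.069, 0.0, 0.0]
contact_force: [1.3, -0.1, -0.0]
opening: 0.39
t 17.45 at [0.569  0.0701 0.0797] phi 7.95 F [ 1.3 -0.1 -0. ] op 0.39
row [0.004, -0.002, -0.002] [0.0, -0.001, 0.001]
```

```bash

python3 -m crank '[[0,0,0.012,0,0,0,0.2],[0,0,0.012,0,0,0,0.55],[0,0,0.012,0,0,0,0.6],[0,0,0.012,0,0,0,0.6],[0,0,-0.1,0,0,0,0.6],[0,0,-0.3,0,0,0,0.6],[0,0,-0.6,0,0,0,0.6],[-0.6,0,-0.95,0,0,0,0.6],[-0.9,-0.3,-0.95,0,0,0,0.6],[-0.9,-0.3,-0.95,0,0,0,0.6]]' 40
python3 - <<'E'
from h import *
P={n:imaging.read_camera(n) for n in ("scene","top")}
goto(.5695,.0705,.08,7.9)
save(P["scene"],"m13.png",(300,130,400,230),6)
save(P["top"],"m13t.png",(230,100,330,230),5)
E
```

```text
time: 18.45
eef_pos: [0.4327, 0.0941, 0.2211]
tcp_rot: [0.998, 0.069, 0.0, -0.0]
contact_force: [0.3, 1.5, -0.1]
opening: 0.606
t 18.55 at [0.4304 0.0956 0.2219] phi 8.08 F [ 1.1 -0.8 -0.2] op 0.598
row [0.893, 0.296, 0.948] [-0.0, -0.001, 0.002]
```

View pics/m13.png

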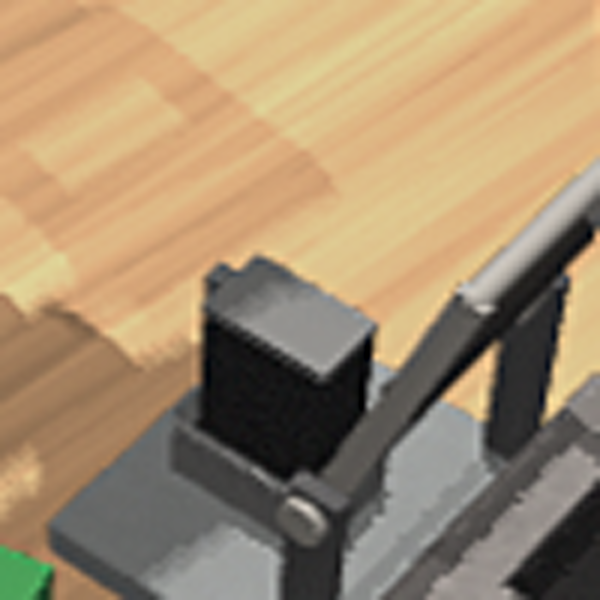

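View pics/m13t.png

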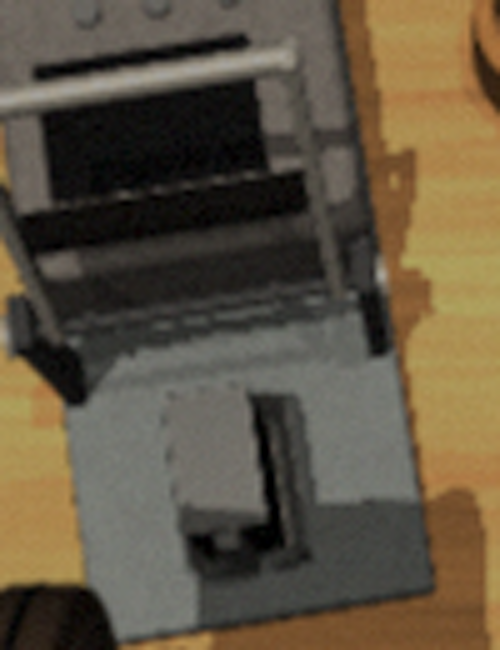

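```bash
python3 - <<'E'
from h import *
from scipy.optimize import least_squares
P={n:imaging.read_camera(n) for n in ("scene","top")}
S=lambda u,v:("scene",((v+.5)/6-.5+130,(u+.5)/6-.5+300)); T=lambda u,v:("top",((v+.5)/5-.5+100,(u+.5)/5-.5+230))
a,b=.028,.017
L=[(S(375,328),(a,b)),(S(322,380),(a,-b)),(S(205,307),(-a,-b)),(S(257,257),(-a,b)),(T(162,398),(a,b)),(T(246,387),(a,-b)),(T(268,505),(-a,-b)),(T(187,515),(-a,b))]
def res(v):
    c,s=np.cos(v[2]),np.sin(v[2]); return np.concatenate([np.subtract(proj(P[n],[v[0]+c*x-s*y,v[1]+s*x+c*y,v[3]]),m) for (n,m),(x,y) in L])
r=least_squares(res,[.57,.07,.14,.11]);print(np.round(r.x,4),np.degrees(r.x[2]),np.round(r.fun.reshape(-1,2),1).tolist())
E
```

```text
[0.5701 0.0727 0.1565 0.1072] 8.9645748469746 [[-0.2, 1.2], [0.2, 0.9], [0.2, -0.4], [-0.1, 0.3], [-1.4, 0.3], [-2.1, 0.6], [1.8, 0.7], [2.9, -0.4]]
```

```bash
python3 -c "
from h import *
goto(.570,.071,.30,8)
goto(.710,.0905,.30,8)"
```

```text
t 18.65 at [0.4335 0.0945 0.221 ] phi 8.0 F [ 0.4 -0.4  0.6] op 0.6
row [0.88, 0.282, -0.525] [0.0, -0.001, 0.0]
t 18.65 at [0.4335 0.0945 0.221 ] phi 8.0 F [ 0.4 -0.4  0.6] op 0.6
row [1.823, 0.283, -0.523] [0.0, -0.001, 0.0]
```

```bash

python3 -m crank '[[0,0,-0.3,0,0,0,0],[0.2,0.1,-0.53,0,0,0,0],[0.5,0.28,-0.53,0,0,0,0],[0.8,0.28,-0.53,0,0,0,0],[0.91,0.28,-0.53,0,0,0,0],[0.91,0.28,-0.53,0,0,0,0]]' 40
python3 -m crank '[[0.3,0,0,0,0,0,0],[0.6,0,0,0,0,0,0],[0.91,0,0,0,0,0,0],[0.91,0,0.05,0,0,0,0],[0.91,0,0.25,0,0,0,0],[0.91,0,0.45,0,0,0,0],[0.91,0,0.61,0,0,0,0],[0.91,0,0.61,0,0,0,0]]' 40
python3 - <<'E'
from h import *
P=imaging.read_camera("scene")
goto(.705,.0905,.21,8)
save(P,"m14.png",(300,60,460,220),4)
E
```

```text
time: 19.25
eef_pos: [0.5774, 0.0706, 0.2972]
tcp_rot: [0.998, 0.069, -0.002, -0.0]
contact_force: [-0.4, 0.4, -1.6]
opening: 0.0
time: 20.05
eef_pos: [0.7067, 0.0901, 0.2022]
tcp_rot: [0.998, 0.069, -0.006, -0.0]
contact_force: [-0.3, 0.0, -1.6]
opening: 0.001
t 20.1 at [0.7082 0.0901 0.2054] phi 7.94 F [ 1.  -0.1  0.9] op 0.001
row [-0.021, -0.005, -0.031] [-0.001, 0.004, -0.001]
```

View pics/m14.png

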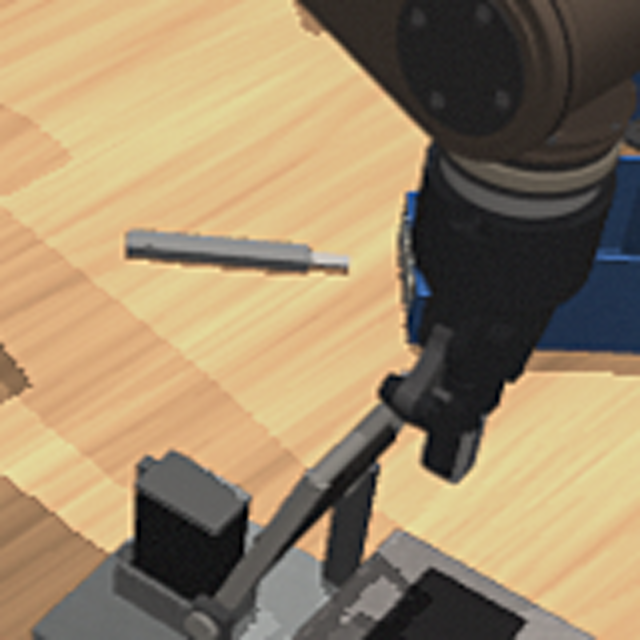

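```bash

python3 -m crank '[[-0.08,0,0,0,0,0,0],[-0.16,0,0,0,0,0,0],[-0.24,0,0,0,0,0,0],[-0.32,0,0,0,0,0,0],[-0.4,0,0,0,0,0,0],[-0.48,0,0,0,0,0,0],[-0.56,0,0,0,0,0,0],[-0.64,0,0,0,0,0,0],[-0.72,0,0,0,0,0,0],[-0.8,0,0,0,0,0,0],[-0.88,0,0,0,0,0,0]]' 40
python3 - <<'E'
from h import *
P=imaging.read_camera("scene")
goto(.705,.0905,.21,8)
save(P,"m15.png",(300,60,460,220),4)
E
```

```text
time: 21.2
eef_pos: [0.5793, 0.0721, 0.2096]
tcp_rot: [0.998, 0.069, 0.001, -0.0]
contact_force: [2.4, 1.0, 1.4]
opening: -0.002
t 21.25 at [0.5775 0.0719 0.2093] phi 7.97 F [0.7 0.9 2.9] op 0.003
row [0.859, -0.005, -0.005] [0.0, 0.0, -0.0]
```

View pics/m15.png

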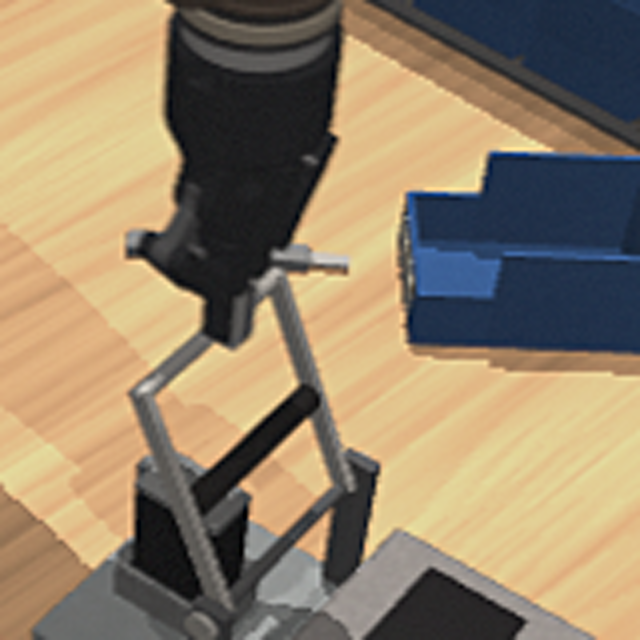

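```bash

python3 -m crank '[[-0.05,0,0.05,0,0,0,0],[-0.1,0,0.1,0,0,0,0],[-0.15,0,0.16,0,0,0,0],[-0.2,0,0.2,0,0,0,0],[-0.2,0,0.2,0,0,0,0]]' 40
python3 - <<'E'
from h import *
P=imaging.read_camera("scene")
goto(.705,.0905,.21,8)
save(P,"m16.png",(300,60,460,220),4)
E
```

```text
time: 21.75
eef_pos: [0.5481, 0.0678, 0.1774]
tcp_rot: [0.998, 0.069, -0.002, 0.0]
contact_force: [0.7, 0.6, 0.8]
opening: 0.001
t 21.8 at [0.5483 0.068  0.1774] phi 7.94 F [ 0.8 -0.  -0.2] op 0.0
row [1.054, -0.004, -0.221] [-0.0, 0.002, -0.001]
```

View pics/m16.png

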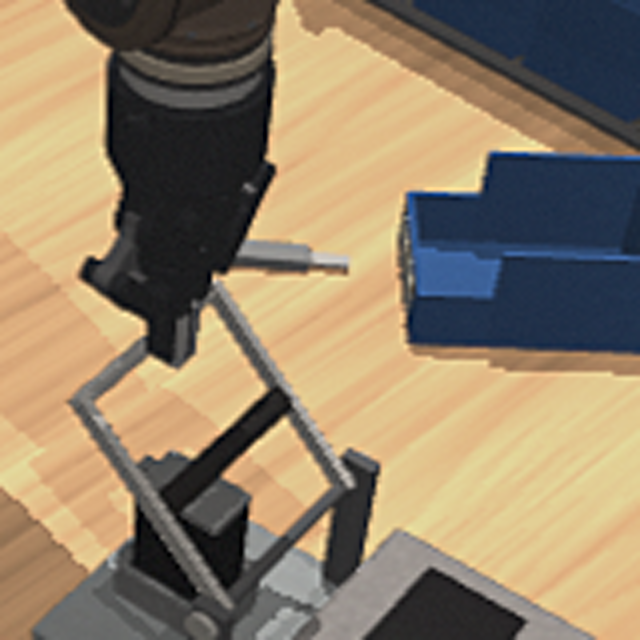

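```bash

python3 -m crank '[[0,0,-0.15,0,0,0,0],[0,0,-0.33,0,0,0,0],[0,0,-0.33,0,0,0,0],[-0.155,0,-0.33,0,0,0,0],[-0.155,0,-0.33,0,0,0,0],[-0.155,0,-0.2,0,0,0,0],[-0.155,0,-0.2,0,0,0,0]]' 40
python3 - <<'E'
from h import *
P=imaging.read_camera("scene")
goto(.705,.0905,.21,8)
save(P,"m17.png",(300,60,460,220),4)
E
```

```text
time: 22.5
eef_pos: [0.5248, 0.065, 0.2048]
tcp_rot: [0.998, 0.069, -0.003, -0.001]
contact_force: [-0.4, -0.6, -1.3]
opening: -0.001
t 22.55 at [0.5255 0.0649 0.206 ] phi 7.95 F [ 0.2  0.6 -0.2] op 0.002
row [1.208, -0.004, -0.032] [-0.001, 0.003, -0.001]
```

View pics/m17.png

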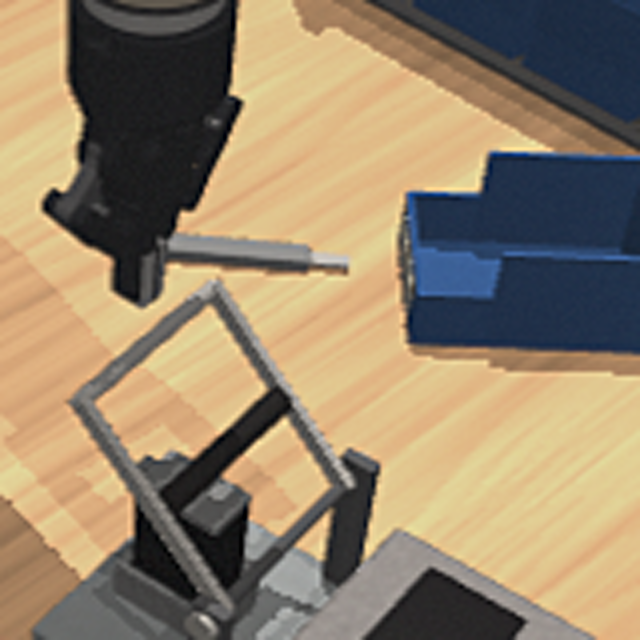

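```bash
cat > th.py <<'E'
import sys
from h import *
from scipy.optimize import least_squares
P=imaging.read_camera("scene")
def b(th,y):
    a=.139; X=[.06-.13*np.cos(th),y,.11+.13*np.sin(th)]
    return [.57+X[0]*np.cos(a)-X[1]*np.sin(a),.0715+X[0]*np.sin(a)+X[1]*np.cos(a),X[2]]
l=[float(x) for x in sys.argv[1:]] # u,v of -y end then +y end, full-picture px
f=lambda v:np.r_[np.subtract(proj(P,b(v[0],-.058)),(l[1],l[0])),np.subtract(proj(P,b(v[0],.058)),(l[3],l[2]))]
r=least_squares(f,[.8]);print(r.x,r.fun,b(r.x[0],0))
E
python3 th.py 318.5 159.7 353 131.5
```

```text
[0.72669296] [ 0.25762994 -0.25420156 -0.68295364  0.01255166] [np.float64(0.533199556146839), np.float64(0.0663515377028471), np.float64(0.19637221753765038)]
```

```bash

python3 -m crank '[[-0.01,0,0.05,0,0,0,0],[-0.035,0,0.107,0,0,0,0],[-0.055,0,0.15,0,0,0,0],[-0.075,0,0.2,0,0,0,0],[-0.095,0,0.25,0,0,0,0],[-0.115,0,0.307,0,0,0,0],[-0.13,0,0.35,0,0,0,0],[-0.14,0,0.39,0,0,0,0],[-0.15,0,0.43,0,0,0,0],[-0.16,0,0.47,0,0,0,0]]' 40
python3 - <<'E'
from h import *
P=imaging.read_camera("scene")
goto(.705,.0905,.11,8)
save(P,"m18.png",(290,100,450,260),4)
E
```

```text
time: 23.6
eef_pos: [0.503, 0.0614, 0.1375]
tcp_rot: [0.998, 0.069, 0.0, 0.0]
contact_force: [-0.3, 1.0, 0.4]
opening: 0.0
t 23.65 at [0.5021 0.0615 0.1363] phi 7.95 F [-0.6 -0.1 -0.6] op -0.002
row [1.367, -0.004, 0.173] [-0.0, 0.001, -0.001]
```

View pics/m18.png

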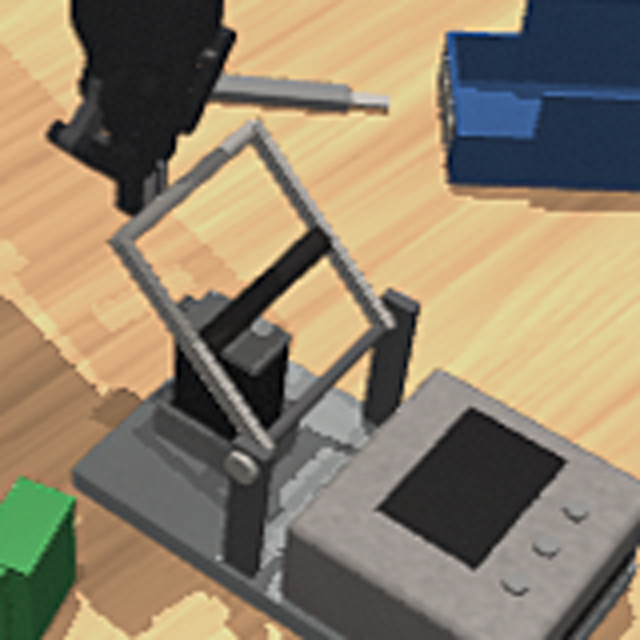

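```bash
python3 th.py 319.5 160.5 354 131.5
python3 -m crank '[[-0.03,0,-0.1,0,0,0,0],[-0.03,0,-0.3,0,0,0,0],[-0.03,0,-0.55,0,0,0,0],[-0.03,0,-0.55,0,0,0,0],[0.22,0,-0.55,0,0,0,0],[0.22,0,-0.55,0,0,0,0],[0.22,0,-0.48,0,0,0,0],[0.22,0,-0.45,0,0,0,0],[0.22,0,-0.45,0,0,0,0]]' 40
python3 - <<'E'
from h import *
P=imaging.read_camera("scene")
goto(.705,.0905,.11,8)
save(P,"m19.png",(290,60,450,220),4)
E
```

```text
[0.74689183] [-0.83929731 -0.56631587 -1.02868927 -0.26101268] [np.float64(0.5349468610771598), np.float64(0.06659598947063777), np.float64(0.1983169634601873)]
time: 24.6
eef_pos: [0.534, 0.066, 0.2035]
tcp_rot: [0.998, 0.069, -0.002, -0.0]
contact_force: [-0.1, -0.5, -0.2]
opening: 0.003
t 24.65 at [0.5345 0.066  0.2044] phi 7.95 F [ 0.7 -0.5  0.6] op 0.001
row [1.149, -0.004, 0.627] [-0.0, 0.001, -0.001]
```

View pics/m19.png

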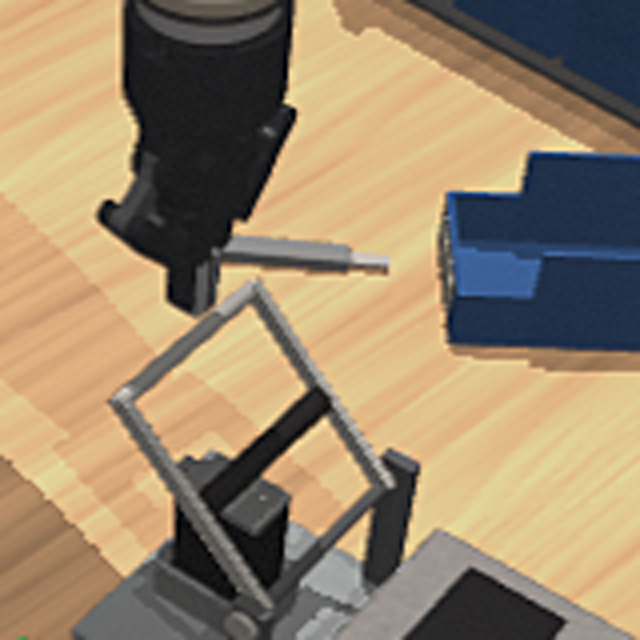

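```bash

python3 -m crank '[[0.02,0,0.02,0,0,0,0],[0.01,0,0.05,0,0,0,0],[-0.01,0,0.09,0,0,0,0],[-0.03,0,0.12,0,0,0,0],[-0.03,0,0.12,0,0,0,0]]' 40
python3 - <<'E'
from h import *
P=imaging.read_camera("scene")
goto(.705,.0905,.11,8)
save(P,"m20.png",(290,60,450,220),4)
E
```

```text
time: 25.15
eef_pos: [0.5301, 0.0654, 0.1861]
tcp_rot: [0.998, 0.069, -0.001, -0.0]
contact_force: [0.7, -0.4, -0.6]
opening: -0.002
t 25.2 at [0.5306 0.0654 0.1867] phi 7.95 F [ 0.1 -0.7 -0.3] op -0.001
row [1.175, -0.005, 0.51] [-0.0, 0.001, -0.001]
```

View pics/m20.png

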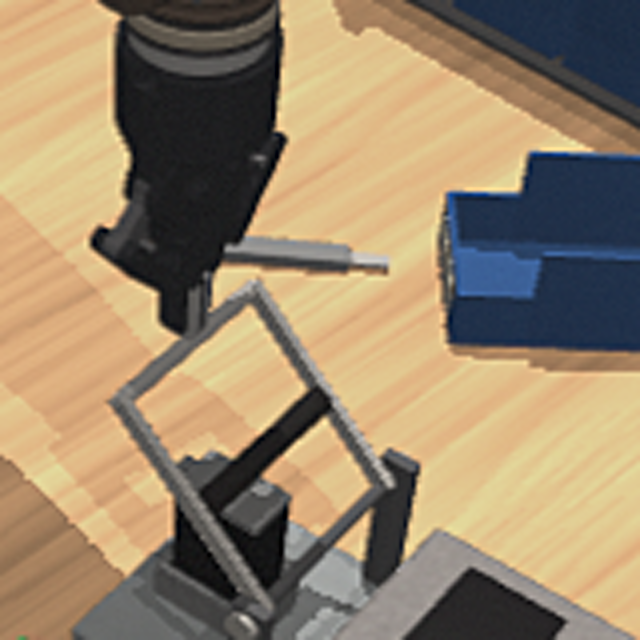

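```bash
python3 - <<'E'
from h import *
P=imaging.read_camera("scene")
f=lambda X:[round((proj(P,X)[1]-290+.5)*6-.5),round((proj(P,X)[0]-60+.5)*6-.5)]
print('tcp',f((.5306,.0654,.187)),'bar .73',f((.535,.0666,.198)),f((.545,.068,.209)))
for th in (.7,.75,.8,.85,.9):
    a=.139
    print(th,[f([.57+x*np.cos(a)-y*np.sin(a),.0715+x*np.sin(a)+y*np.cos(a),z]) for x,z in [(.06-.13*np.cos(th),.11+.13*np.sin(th))] for y in (-.056,.056)])
save(P,"m21.png",(290,60,410,180),6)
E
```

```text
tcp [271, 530] bar .73 [284, 511] [308, 500]
0.7 [[170, 602], [372, 433]]
0.75 [[181, 597], [382, 428]]
0.8 [[191, 593], [393, 423]]
0.85 [[203, 590], [405, 419]]
0.9 [[215, 588], [418, 416]]
```

View pics/m21.png

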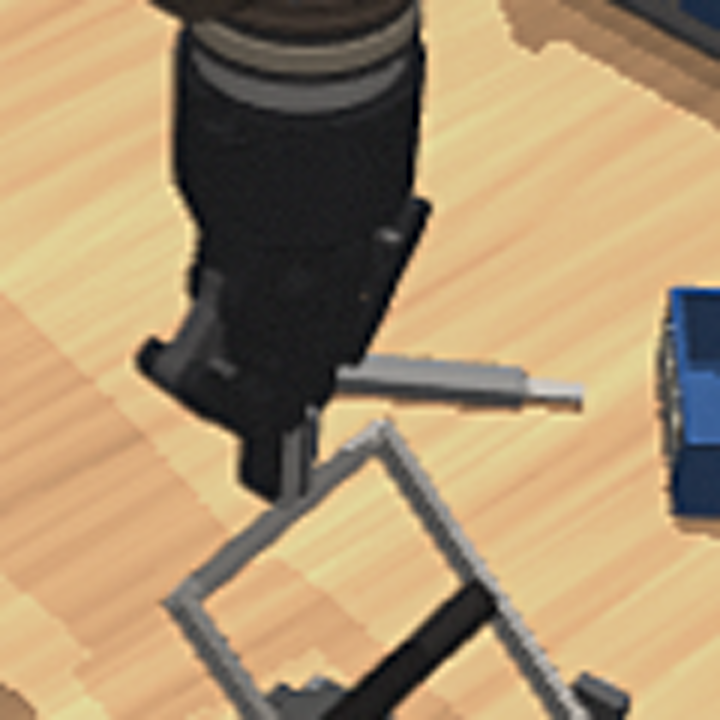

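```bash

python3 -m crank '[[-0.02,0,-0.1,0,0,0,0],[-0.02,0,-0.28,0,0,0,0],[-0.02,0,-0.28,0,0,0,0],[0.06,0,-0.28,0,0,0,0],[0.06,0,-0.28,0,0,0,0],[0.06,0,-0.22,0,0,0,0],[0.06,0,-0.17,0,0,0,0],[0.06,0,-0.13,0,0,0,0],[0.06,0,-0.09,0,0,0,0],[0.06,0,-0.09,0,0,0,0]]' 40
python3 - <<'E'
from h import *
P=imaging.read_camera("scene")
goto(.705,.0905,.11,8)
save(P,"m22.png",(290,60,410,180),6)
E
```

```text
time: 26.25
eef_pos: [0.5392, 0.0667, 0.1991]
tcp_rot: [0.998, 0.069, -0.001, -0.0]
contact_force: [-1.0, -1.0, -1.3]
opening: 0.008
t 26.3 at [0.5396 0.0666 0.2   ] phi 7.95 F [-0.  -0.4 -0.4] op -0.004
row [1.115, -0.005, 0.598] [-0.0, 0.001, -0.001]
```

View pics/m22.png

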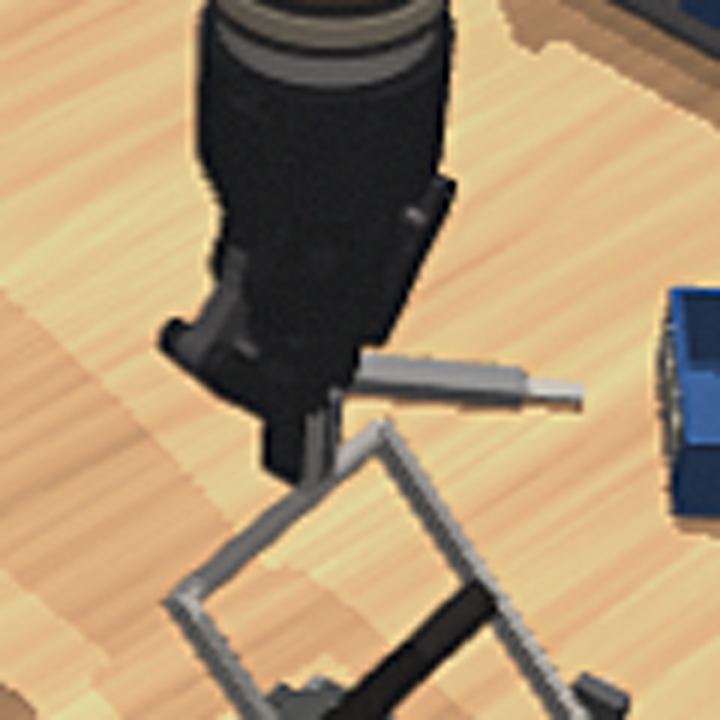

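```bash

python3 -m crank '[[0,0,0.02,0,0,0,0],[-0.01,0,0.04,0,0,0,0],[-0.02,0,0.06,0,0,0,0],[-0.03,0,0.08,0,0,0,0]]' 40
python3 - <<'E'
from h import *
P=imaging.read_camera("scene")
goto(.705,.0905,.11,8)
save(P,"m23.png",(290,60,410,180),6)
E
```

```text
time: 26.7
eef_pos: [0.5355, 0.066, 0.1887]
tcp_rot: [0.998, 0.069, 0.0, -0.0]
contact_force: [0.3, 0.0, 0.5]
opening: 0.003
t 26.75 at [0.535 0.066 0.188] phi 7.95 F [-1.4 -0.3  0.2] op -0.0
row [1.146, -0.005, 0.519] [-0.0, 0.001, -0.001]
```

View pics/m23.png

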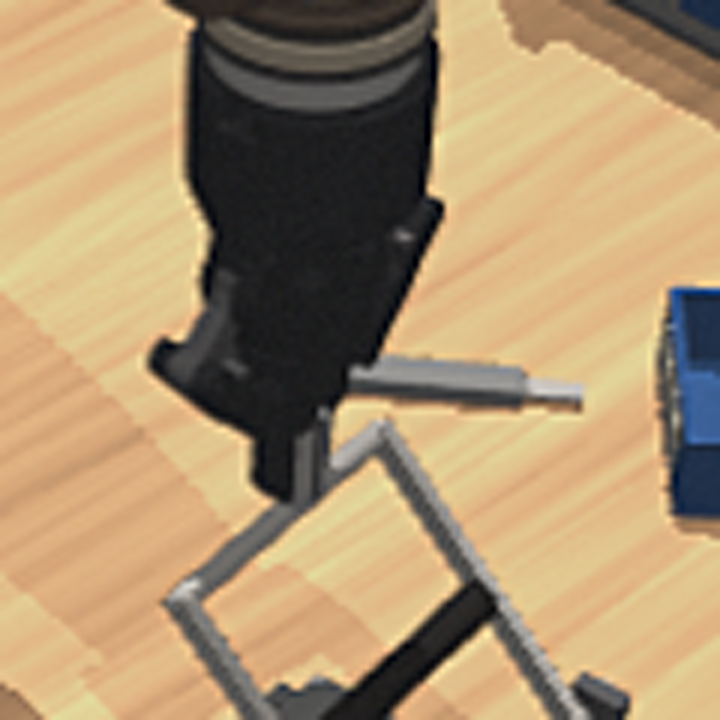

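```bash

python3 -m crank '[[-0.01,0,0.02,0,0,0,0],[-0.02,0,0.04,0,0,0,0],[-0.03,0,0.06,0,0,0,0],[-0.04,0,0.08,0,0,0,0],[-0.05,0,0.1,0,0,0,0]]' 40
python3 - <<'E'
from h import *
P=imaging.read_camera("scene")
goto(.705,.0905,.11,8)
save(P,"m24.png",(290,60,410,180),6)
E
```

```text
time: 27.25
eef_pos: [0.5271, 0.0648, 0.1759]
tcp_rot: [0.998, 0.07, -0.002, 0.0]
contact_force: [-8.0, -0.4, 12.4]
opening: 0.001
t 27.3 at [0.5265 0.0647 0.1753] phi 7.99 F [-7.1 -1.4  9.5] op 0.001
row [1.204, -0.005, 0.429] [0.0, 0.003, -0.0]
```

View pics/m24.png

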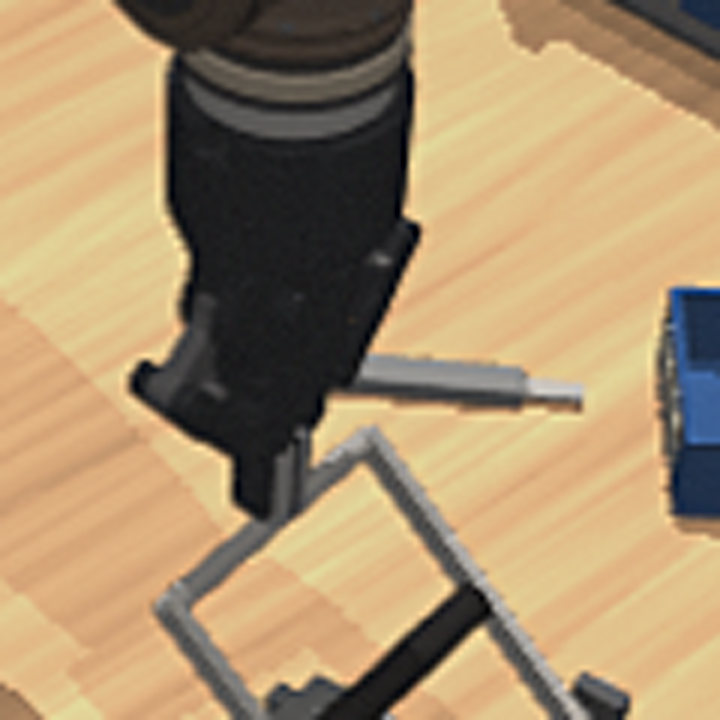

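```bash

python3 -m crank '[[-0.02,0,-0.05,0,0,0,0],[-0.02,0,-0.2,0,0,0,0],[-0.02,0,-0.25,0,0,0,0],[0.085,0,-0.25,0,0,0,0],[0.085,0,-0.25,0,0,0,0],[0.085,0,-0.2,0,0,0,0],[0.085,0,-0.15,0,0,0,0],[0.085,0,-0.12,0,0,0,0],[0.085,0,-0.12,0,0,0,0]]' 40
python3 - <<'E'
from h import *
P=imaging.read_camera("scene")
goto(.705,.0905,.11,8)
save(P,"m25.png",(290,60,410,180),6)
E
```

```text
time: 28.2
eef_pos: [0.5396, 0.0668, 0.19]
tcp_rot: [0.998, 0.069, -0.002, -0.0]
contact_force: [0.3, 0.2, -0.1]
opening: -0.004
t 28.25 at [0.5401 0.0668 0.1908] phi 7.95 F [ 0.9 -0.2  0.3] op -0.003
row [1.111, -0.005, 0.537] [-0.0, 0.001, -0.001]
```

View pics/m25.png

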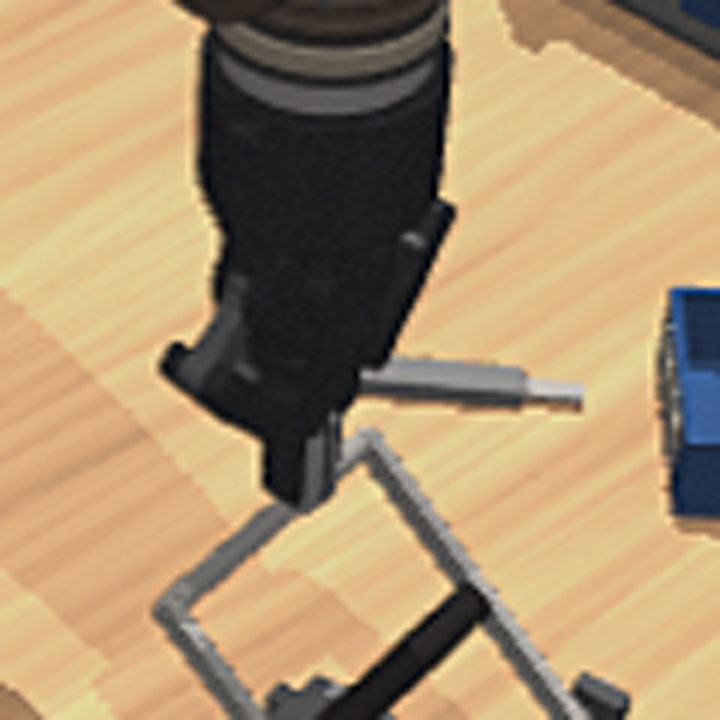

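```bash

python3 -m crank '[[0,0,-0.08,0,0,0,0],[-0.05,0,-0.08,0,0,0,0],[-0.05,0,-0.03,0,0,0,0],[-0.05,0,0.02,0,0,0,0],[-0.07,0,0.045,0,0,0,0],[-0.087,0,0.07,0,0,0,0],[-0.11,0,0.11,0,0,0,0]]' 40
python3 - <<'E'
from h import *
P=imaging.read_camera("scene")
goto(.705,.0905,.11,8)
save(P,"m26.png",(290,60,410,180),6)
E
```

```text
time: 28.95
eef_pos: [0.5244, 0.0644, 0.175]
tcp_rot: [0.998, 0.069, 0.0, 0.0]
contact_force: [-0.8, -0.4, 3.9]
opening: 0.002
t 29.0 at [0.5235 0.0643 0.1741] phi 7.96 F [ 0.4 -0.5  0.5] op 0.001
row [1.223, -0.005, 0.425] [0.0, 0.001, -0.0]
```

View pics/m26.png

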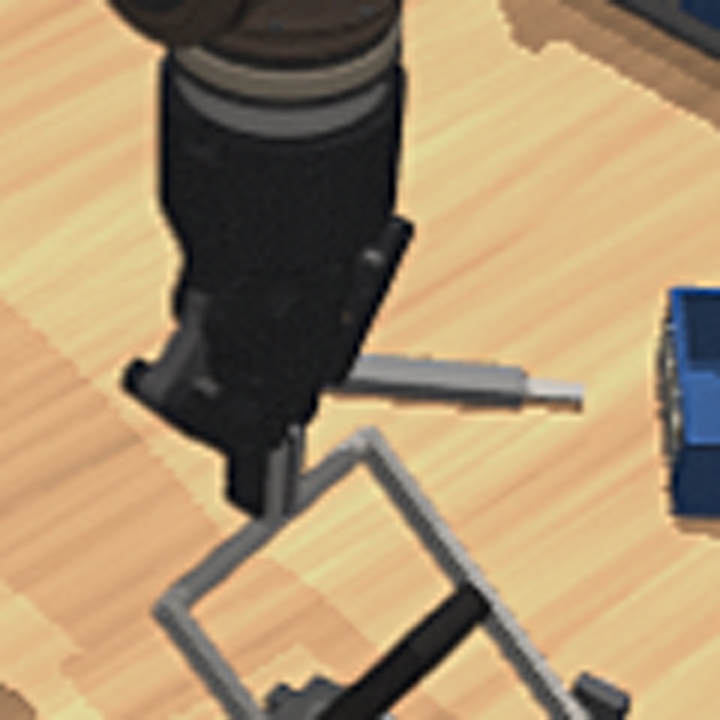

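```bash

python3 -m crank '[[0.01,0,0.02,0,0,0,0],[0.01,0,0.05,0,0,0,0],[0,0,0.08,0,0,0,0],[-0.01,0,0.1,0,0,0,0]]' 40
python3 - <<'E'
from h import *
P=imaging.read_camera("scene")
goto(.705,.0905,.11,8)
save(P,"m27.png",(290,60,410,180),6)
E
```

```text
time: 29.4
eef_pos: [0.5222, 0.064, 0.1615]
tcp_rot: [0.998, 0.07, -0.001, 0.0]
contact_force: [-5.8, -1.2, 8.2]
opening: -0.003
t 29.45 at [0.5218 0.0639 0.1609] phi 7.98 F [-5.4 -0.7  6.1] op -0.001
row [1.235, -0.006, 0.335] [0.0, 0.002, -0.0]
```

View pics/m27.png

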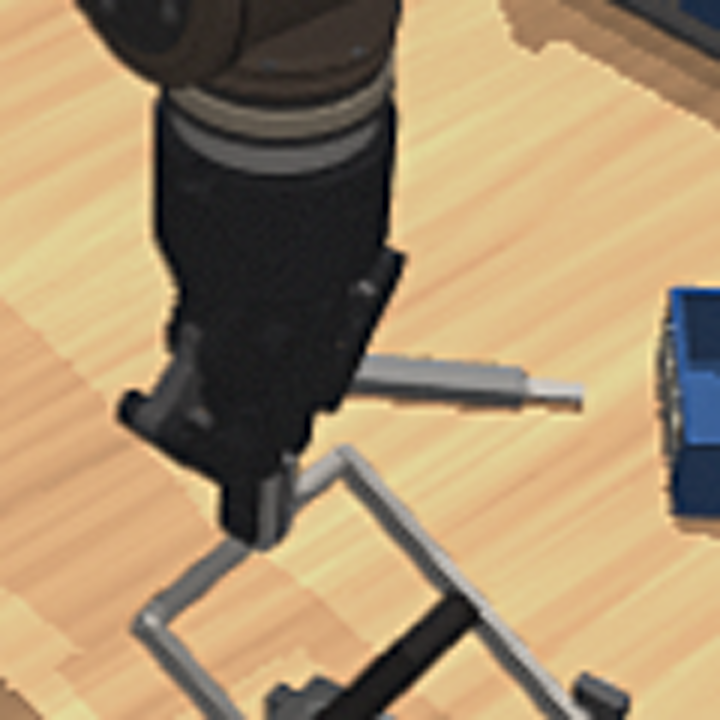

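```bash
python3 - <<'E'
from h import *
P=imaging.read_camera("scene"); s=telemetry.get_state()
f=lambda X:[round((proj(P,X)[1]-290+.5)*6-.5),round((proj(P,X)[0]-60+.5)*6-.5)]
X=np.array(s["eef_pos"]); print(X,f(X)); 
for dx in (-.011,.011):
  for dy in (-.015,.015): print(dx,dy,f(X+[dx*.99-dy*.139,dx*.139+dy*.99,0]))
a=.139
for th in (.45,.5,.55,.6,.65):
    print(th,[f([.57+x*np.cos(a)-y*np.sin(a),.0715+x*np.sin(a)+y*np.cos(a),z]) for x,z in [(.06-.13*np.cos(th),.11+.13*np.sin(th))] for y in (-.056,.0,.056)])
save(P,"m28.png",(310,120,360,160),14)
E
```

```text
[0.52217418 0.06399404 0.160984  ] [249, 573]
-0.011 -0.015 [199, 582]
-0.011 0.015 [251, 537]
0.011 -0.015 [247, 610]
0.011 0.015 [300, 565]
0.45 [[131, 635], [232, 550], [328, 469]]
0.5 [[137, 627], [239, 542], [336, 461]]
0.55 [[144, 620], [247, 534], [344, 453]]
0.6 [[152, 613], [255, 527], [352, 446]]
0.65 [[161, 607], [264, 521], [362, 439]]
```

View pics/m28.png

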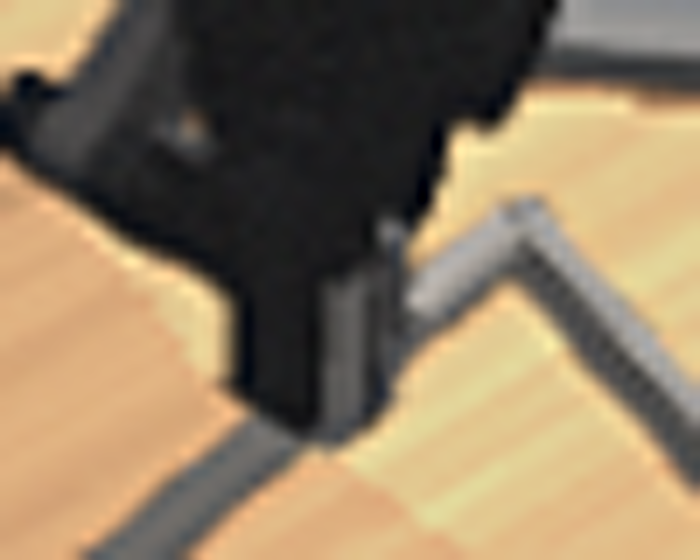

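```bash

python3 -m crank '[[0,0,0.02,0,0,0,0],[0,0,0.05,0,0,0,0],[0,0,0.08,0,0,0,0],[0,0,0.1,0,0,0,0]]' 40
python3 - <<'E'
from h import *
P=imaging.read_camera("scene")
goto(.705,.0905,.11,8)
save(P,"m29.png",(290,80,410,200),6)
E
```

```text
time: 29.9
eef_pos: [0.5239, 0.0642, 0.1459]
tcp_rot: [0.998, 0.069, 0.001, 0.0]
contact_force: [0.8, -0.6, 3.8]
opening: 0.002
t 29.95 at [0.5236 0.0642 0.1452] phi 7.95 F [0.7 0.3 1.6] op 0.002
row [1.222, -0.006, 0.236] [0.0, -0.001, -0.001]
```

View pics/m29.png

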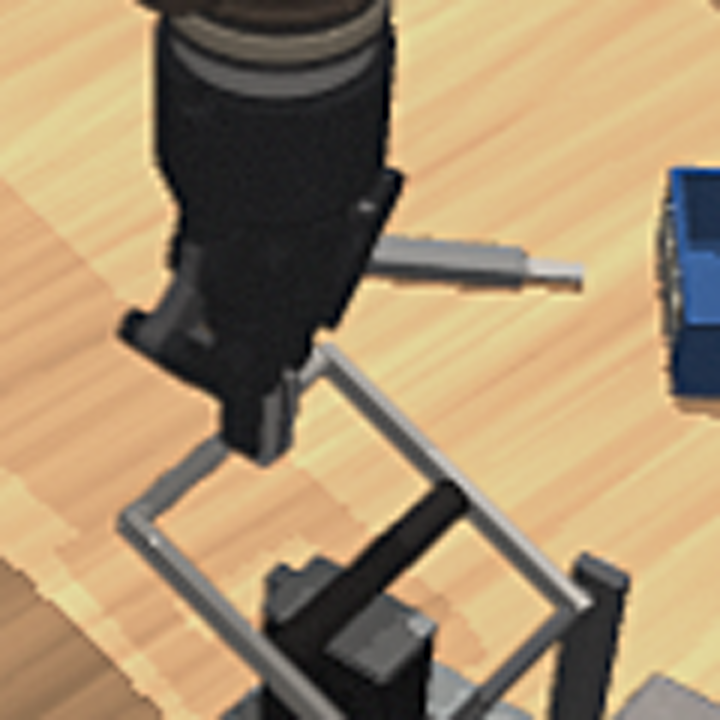

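```bash

python3 -m crank '[[0.03,0,-0.05,0,0,0,0],[0.03,0,-0.15,0,0,0,0],[0.0,0,-0.2,0,0,0,0],[-0.06,0,-0.2,0,0,0,0],[-0.06,0,-0.15,0,0,0,0],[-0.06,0,-0.1,0,0,0,0],[-0.06,0,-0.05,0,0,0,0],[-0.06,0,0,0,0,0,0],[-0.06,0,0.03,0,0,0,0]]' 40
python3 - <<'E'
from h import *
P=imaging.read_camera("scene")
goto(.705,.0905,.11,8)
save(P,"m30.png",(290,80,410,200),6)
E
```

```text
time: 30.85
eef_pos: [0.5129, 0.0629, 0.1398]
tcp_rot: [0.998, 0.069, -0.002, -0.0]
contact_force: [-4.1, 0.1, 5.1]
opening: -0.004
t 30.9 at [0.513  0.0629 0.1394] phi 7.96 F [-1.4 -1.2  1. ] op 0.0
row [1.294, -0.005, 0.191] [-0.0, 0.002, -0.0]
```

View pics/m30.png

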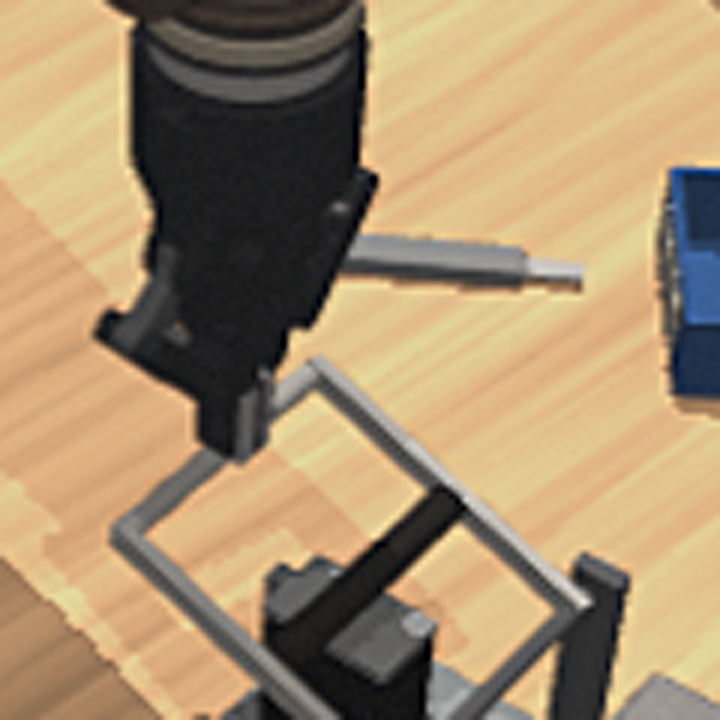

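```bash

python3 -m crank '[[-0.005,0,0.04,0,0,0,0],[-0.01,0,0.07,0,0,0,0],[-0.015,0,0.1,0,0,0,0],[-0.02,0,0.13,0,0,0,0],[-0.025,0,0.15,0,0,0,0]]' 40
python3 - <<'E'
from h import *
P=imaging.read_camera("scene")
goto(.705,.0905,.11,8)
save(P,"m31.png",(290,100,410,220),6)
E
```

```text
time: 31.4
eef_pos: [0.5108, 0.0625, 0.1181]
tcp_rot: [0.998, 0.069, 0.001, 0.0]
contact_force: [0.3, 0.1, 3.1]
opening: 0.003
t 31.45 at [0.5106 0.0625 0.1177] phi 7.95 F [ 0.6 -1.   2.6] op 0.001
row [1.309, -0.006, 0.052] [0.0, -0.001, -0.001]
```

View pics/m31.png

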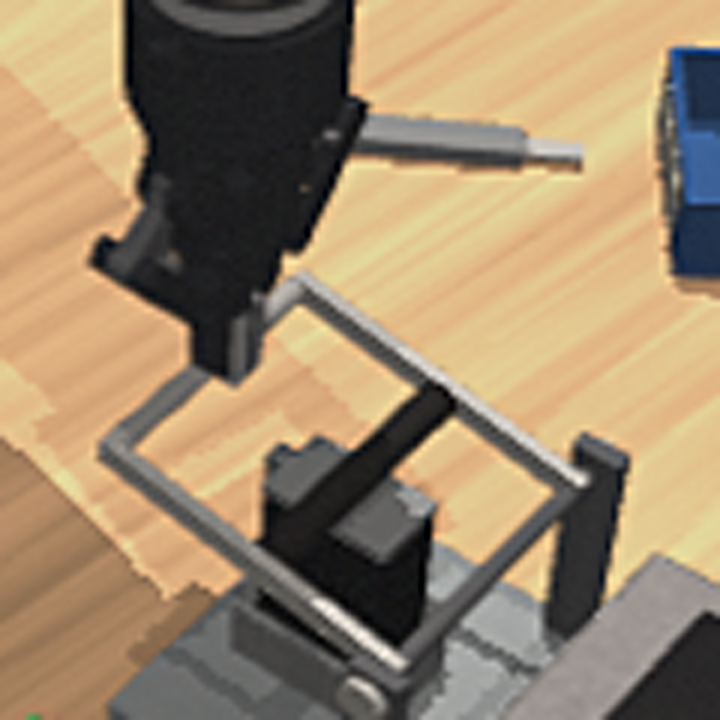

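```bash
python3 th.py 308.4 174.9 340 147
```

```text
[0.17056675] [ 0.03361766 -1.58625834 -0.3027192   0.1454178 ] [np.float64(0.5025434178493337), np.float64(0.06206267714369778), np.float64(0.1320663173312044)]
```

```bash
python3 - <<'E'
from h import *
P=imaging.read_camera("scene"); s=telemetry.get_state(); X=np.array(s["eef_pos"])
f=lambda X:[round((proj(P,X)[1]-290+.5)*6-.5),round((proj(P,X)[0]-100+.5)*6-.5)]
for z in (.118,.13,.14):
  X[2]=z; print(z,[f(X+[dx*.99-dy*.139,dx*.139+dy*.99,0]) for dx,dy in ((.011,-.015),(.011,.0),(.011,.015),(-.011,-.015),(0,0))])
save(P,"m32.png",(310,130,360,180),14)
E
```

```text
0.118 [[218, 439], [244, 417], [269, 395], [172, 411], [221, 403]]
0.13 [[219, 416], [245, 394], [271, 371], [173, 388], [222, 380]]
0.14 [[220, 396], [246, 374], [272, 352], [173, 369], [222, 360]]
```

View pics/m32.png

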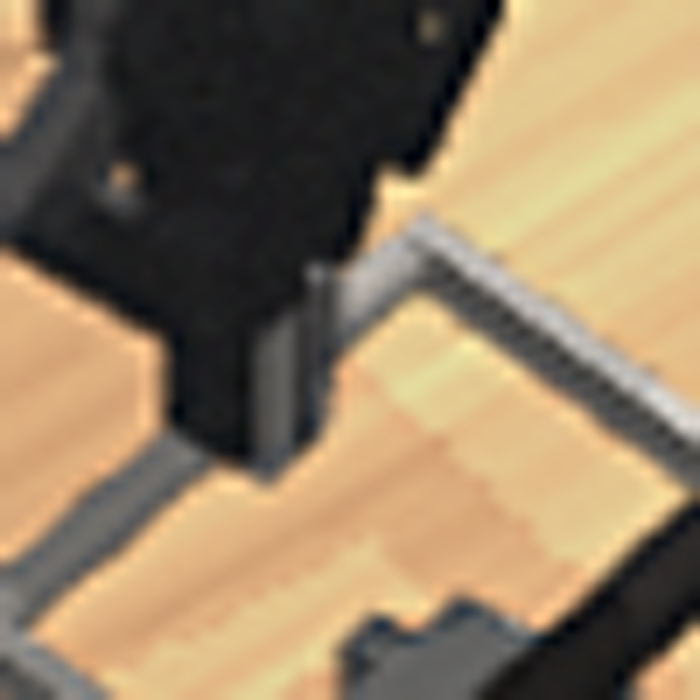

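```bash

python3 -m crank '[[-0.01,0,0.03,0,0,0,0],[-0.03,0,0.05,0,0,0,0],[-0.04,0,0.08,0,0,0,0],[-0.04,0,0.11,0,0,0,0],[-0.04,0,0.14,0,0,0,0],[-0.04,0,0.14,0,0,0,0]]' 40
python3 - <<'E'
from h import *
P=imaging.read_camera("scene")
goto(.705,.0905,.09,8)
save(P,"m33.png",(290,110,410,230),6)
E
```

```text
time: 32.15
eef_pos: [0.5043, 0.0615, 0.0968]
tcp_rot: [0.998, 0.069, -0.0, 0.0]
contact_force: [0.9, -0.9, 2.4]
opening: -0.001
t 32.2 at [0.5041 0.0616 0.0968] phi 7.96 F [ 1.7 -0.5  2. ] op 0.001
row [1.353, -0.006, 0.044] [-0.0, 0.001, -0.0]
```

View pics/m33.png

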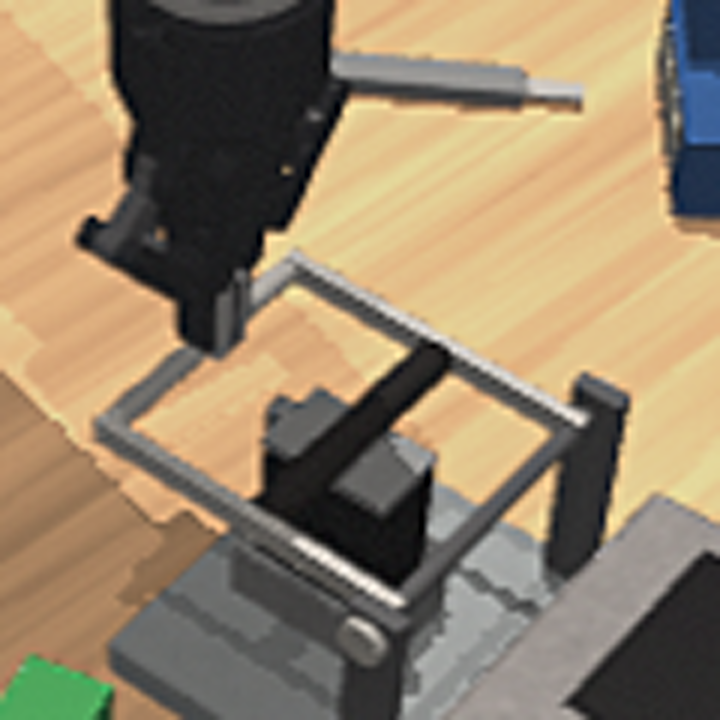

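```bash
python3 th.py 307.4 180.8 338.9 153.7
python3 -m crank '[[-0.01,0,0.02,0,0,0,0],[-0.02,0,0.04,0,0,0,0],[-0.02,0,0.06,0,0,0,0],[-0.02,0,0.06,0,0,0,0]]' 40
python3 -m crank '[[0,0,0.02,0,0,0,0],[0,0,0.04,0,0,0,0],[0,0,0.04,0,0,0,0]]' 40
python3 - <<'E'
from h import *
P=imaging.read_camera("scene")
goto(.705,.0905,.09,8)
save(P,"m34.png",(290,110,410,230),6)
E
```

```text
[0.0051574] [ 0.52772235 -1.16141114 -0.50219412  0.16485697] [np.float64(0.5006768591459425), np.float64(0.06180154151315548), np.float64(0.11067045872696514)]
time: 32.65
eef_pos: [0.5041, 0.0615, 0.0936]
tcp_rot: [0.998, 0.069, 0.002, -0.0]
contact_force: [-4.0, 1.6, 23.4]
opening: 0.001
time: 32.95
eef_pos: [0.5043, 0.0614, 0.0929]
tcp_rot: [0.998, 0.07, 0.001, 0.0]
contact_force: [-17.7, 0.7, 49.8]
opening: 0.001
t 33.0 at [0.5043 0.0614 0.093 ] phi 8.01 F [-18.3   1.3  49.9] op -0.005
row [1.352, -0.005, 0.022] [0.0, -0.001, 0.0]
```

View pics/m34.png

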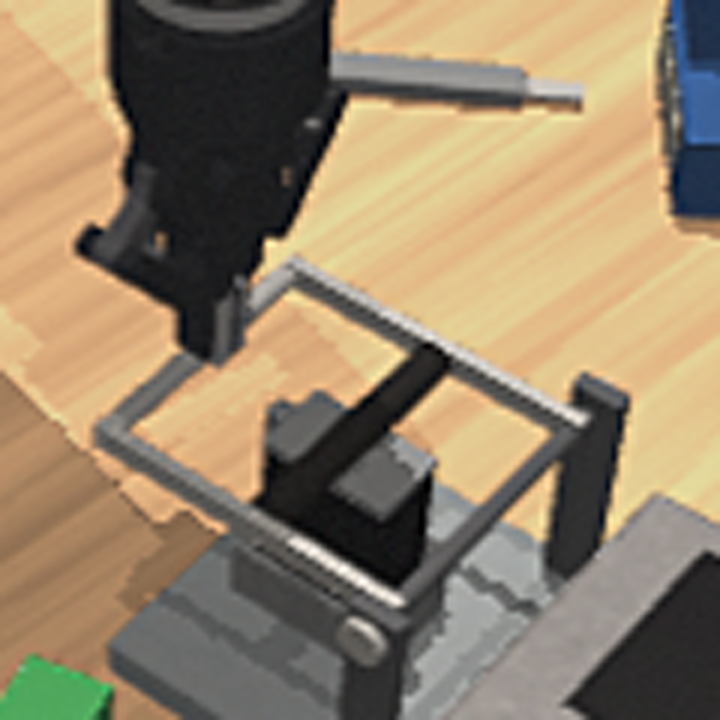

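```bash

python3 -m crank '[[0,0,-0.06,0,0,0,0],[0,0,-0.2,0,0,0,0],[0,0,-0.4,0,0,0,0],[-0.1,0,-0.7,0,0,0,0],[-0.3,0.9,-0.95,0,0,0,0],[-0.3,0.9,-0.95,0,0,0,0],[-0.3,0.9,-0.95,0,0,0,0],[-0.3,0.9,-0.95,0,0,0,0],[-0.3,0.9,-0.95,0,0,0,0]]' 40
python3 - <<'E'
from h import *
P={n:imaging.read_camera(n) for n in ("scene","top")}
goto(.705,.0905,.09,8)
save(P["scene"],"m35.png",(290,110,410,230),6)
save(P["top"],"m35t.png",(220,80,420,280),3.5)
E
```

```text
time: 33.9
eef_pos: [0.4744, -0.0789, 0.2236]
tcp_rot: [0.998, 0.068, -0.001, -0.001]
contact_force: [0.4, 0.8, 0.0]
opening: 0.001
t 34.0 at [ 0.4745 -0.0775  0.2232] phi 7.99 F [ 0.8 -0.5 -0.2] op -0.001
row [1.68, -0.894, 0.884] [-0.001, 0.002, -0.0]
```

View pics/m35.png

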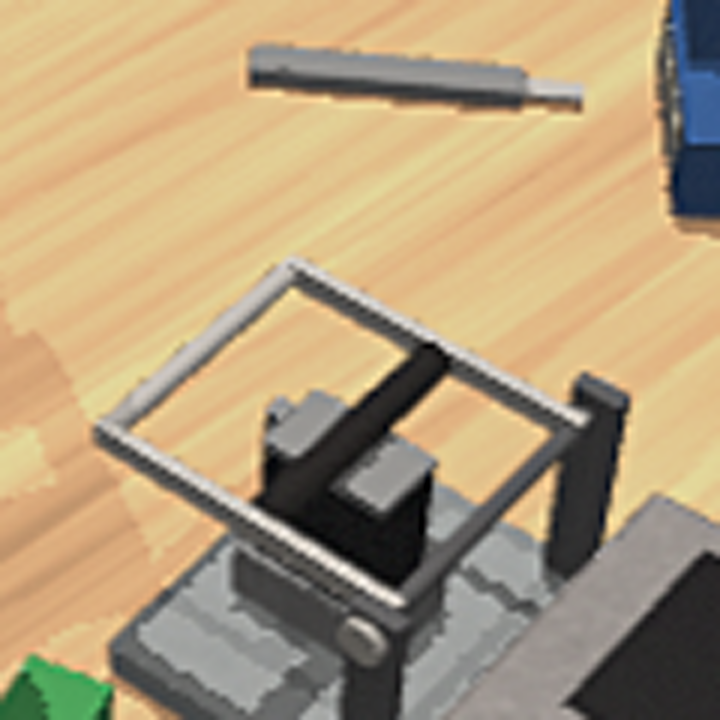

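View pics/m35t.png

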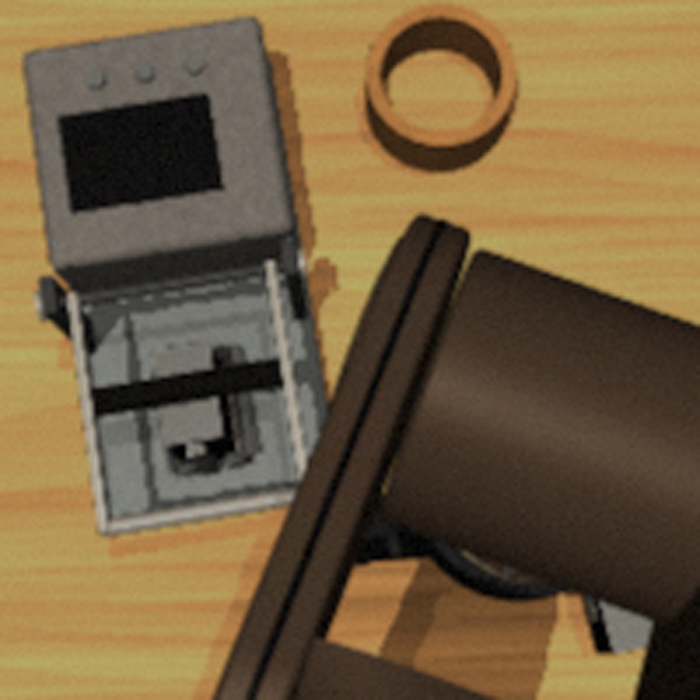

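```bash
python3 th.py 307.1 181.5 338.6 153.6
python3 -c "
from plant import ticket
print(ticket.sign_off())"
```

```text
[-0.00238716] [ 0.13407646 -0.85775667 -0.09272165  0.44521543] [np.float64(0.5006755137381106), np.float64(0.061801353287667636), np.float64(0.10968966953297625)]
the job is handed in; nothing more can be done
None
```

The marker is loaded and the job is handed in at about 34 s of the 72 s. I swung the clamp back to its end stop and stood the black ribbed tank in the cradle with its rib in the slot. I then closed the clamp onto the tank until it hit the stop, and backed the arm away.

**Last checks before handing in:**
- **Clamp:** the scene picture puts its angle at about 0.00 rad, within measuring error of closed.
- **Tank:** its top sits about 8 mm lower than when it was only resting on the plate, so it looks pressed home. It looks upright, with the rib in the slot.
- **Robot:** it was clear of everything, with the force reading near zero.
- **Larger tank:** I never reached for it, but I did not re-measure its position at the end.

**What went wrong or disagreed:**
- **First grip on the bar:** it slipped off, so I pushed the clamp back with shut fingers instead.
- **Closing the clamp:** it took several tries, because the shut fingertips appeared roughly 20 mm higher than the reported tool point.
- **Force at the stop:** I pressed with about 50 N. Only the fingertips touched the bar, and the 40 N limit is stated for the arm and gripper body.
- **Camera disagreement:** the two cameras differed by about 4 mm on the cradle position, so I used the average. The tank went in with almost no side force.

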